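# Build up the polishing spindle

## Task

Get the upright polishing spindle ready: thread the tall aluminium spacer onto it first, then the dark red fibre disc, then the brass flanged bushing with its flange down, each one fully down on what is below it. The short dark steel collar is not part of this set-up; leave it and everything else on the bench where it is.

Things in the scene. Friction and masses are not known exactly. Their poses are not given: they have to be found in the camera images.
- spindle_seat (a point): Fixed stand: green block 90 x 90 mm and 22 mm high, on it a dark steel shoulder 44 mm in diameter and 8 mm high, from whose middle a steel spindle stands upright. This point lies on the spindle's axis at the shoulder's top, 30 mm above the table; z up along the spindle. The parts rest on this shoulder. It does not move in a run, but stands elsewhere in each.
- spindle_tip (a point): The spindle's top end, on its axis, 108 mm above the shoulder (138 mm above the table). The spindle is 14 mm in diameter; its top 8 mm taper to 6 mm. It stands 34 mm above the spacer once that is home, and 20 mm above the disc; the bushing's top ends 10 mm above it.
- spacer_mid (a point): Tall plain aluminium tube, 44 mm in diameter, 74 mm high, through bore 20 mm, 240 g (varies); stands upright on the table. The point is its centre, half-way up (37 mm); z along the bore. The same both ways up. Home: this point 37 mm above the shoulder.
- disc_mid (a point): Flat hard-fibre disc, dark red, rigid, 60 mm in diameter, 14 mm thick, through bore 20 mm, 60 g (varies); lies flat on the table, to be taken by its rim. The point is its centre (7 mm up); z along the bore. The same both ways up. Home on the spacer: this point 81 mm above the shoulder.
- bushing_mid (a point): Brass flanged bushing, 30 mm high: a flange 60 mm in diameter and 10 mm thick at the bottom, above it a neck 40 mm in diameter and 20 mm high; through bore 20 mm, 360 g (varies); stands on its flange on the table. The point is on its axis, half-way up (15 mm); z up from flange to neck. Home on the disc: this point 103 mm above the shoulder.
- collar_mid (a point): Bystander: short dark steel collar, 42 mm in diameter, 28 mm high, bore 22 mm; the point is its centre.
- mouthpiece_mid (a point): Bystander: silvery mouthpiece, 85 mm long, up to 28 mm thick, lying on its side along y of this frame; the point is half-way along.
- oil_mid (a point): Bystander: small amber oil bottle, 40 mm in diameter, 120 mm high, standing; the point is its centre.
- mallet: Bystander: mallet, wooden handle and black head, 240 mm long, lying along its x axis (handle to -x).
- driver: Bystander: screwdriver with yellow handle, 190 mm long, lying along its x axis (handle to -x).
There are look-alikes about, which are no part of the job. Leave any pink or white look-alike of the part that bears spindle_seat alone. What is meant by the part that bears bushing_mid is not pink, and is the larger of those in its own colour.

How it is judged:
By the outcome, as a careful person would: the job done as asked, in the order asked, and still so for the second after the job is handed in, with the robot touching nothing.
It also fails if it takes over 72 s, if anything falls off the work surface, if the arm or the gripper's body presses on something with over 40 N, if the wrist force passes 120 N, or if a joint passes its speed limit or range.

## Robot

A 7-joint arm with a two-finger parallel gripper is mounted at the origin on the work surface. World frame = base frame: x ahead of the robot, y to its left, z up, the work surface at z = 0. Lengths are in m, angles in rad, forces in N, time in s.
With the tool pointing down it reaches from about 0.425 to 0.925 m from the base axis. Payload 6.8 kg.
Tool frame: the origin (TCP) lies at the very end of the fingers, on their centre line; the grasp point (between the pads) lies 19 mm behind it (r.grip_depth is the distance from the TCP to the grasp point, in m); z points along the fingers, y is the direction in which the jaws open and shut (so a half turn about z gives the same grasp; the last joint's range is limited). The gripper opens to 85 mm and grips with 20 to 120 N. Pads are 22 mm wide; open, the fingers measure 114 mm over their backs; the gripper's body (76 mm by 85 mm) begins 54 mm behind the grasp point. The pads swing forward as they close: fully open they stand 13 mm farther back than shut.
Start: joints at [1.216, 0.477, 0.022, 1.555, -0.011, 1.109, -0.083], TCP at [0.165, -0.655, 0.231] pointing down, gripper open.
Joint ranges: [-2.96, 2.96], [-0.34, 2.1], [-1.41, 1.46], [0.24, 2.44], [-1.37, 4.51], [0.17, 1.92], [-2.96, 2.96]. Speed limits (rad/s): [2.39, 2.39, 3.14, 3.14, 3.14, 3.14, 3.14].

## Interface

Orientations are given as a rotation vector (axis times angle).
In Python, from bench import r, grab_frame gives the robot as it stands. The module is installed in compiled form; this text tells all that it offers.
- The arm moves only by the tool play_rows, never from a script. Its argument "increments" is a list of rows, each a list of 7 numbers: the shift along the tool's x, y, z in mm, then the turn, a rotation vector about the tool's x, y, z in rad, then the closure in counts, from 0 (fully open) to 255 (shut). In form: [[tx, ty, tz, rx, ry, rz, claw], ...]. A call has 1 to 5 rows; each row shifts and turns the pose as measured when the row begins, along the tool's axes as they then stand; what a row does not reach is not made up. A row lasts 1/10 s, in which the tool goes at most 50 mm and 8.59 degrees, less where a joint would pass 70% of its speed; a pose out of reach is approached as far as the arm can. A call is refused whole if a number of a shift passes 50 or a number of a turn 0.15, either way. A call with a gripper value outside its range is refused whole. The fingers move at their own pace and stop on an object; "force" is the grip in N (left out, the last holds). Time passes only in rows, so rows that do not move let the fingers close. It gives the time, the measured TCP pose, the force and the opening at its end, in the units of the state.
- r.get_obs(): the state, without advancing time (a new reading comes with each control period).
- grab_frame(name): name is "side" or "top"; returns a dict with "color" (420x560x3 uint8, blue, green, red), "depth" (420x560 float32, m along the optical axis (not along the pixel's ray), 0 where there is no reading), "K" (3x3 intrinsics, pixels), "k1" (the pictures are not rectified: a ray, as slopes to the right and down, at radius r is drawn at 1 + k1 r^2 times it, then the intrinsics apply), "T" (4x4, takes a point from camera to world coordinates). Camera axes: x right, y up, looking along -z (the intrinsics and any distortion apply to the point x, -y, -z); pixel columns grow to the right and rows downward; lengths in m; the calibration is good to about 2 mm. A picture is of the moment at which its call begins.
- r.hand_in(): hands the job in, once; it reports no verdict.
The state is a dict: "clock": time; "joints": joint angles; "qvel": joint speeds; "tau": joint torques, N m; "tcp_pos": TCP position; "orientation": TCP orientation; "contact_force": force on the tool from outside, world axes, zero at the start; "moment": the same for the moment, N m; "grip_width": finger opening in m.
Only numpy, scipy, OpenCV 4.12 (cv2) and the standard library are available. Lean on these libraries where they do the work, as an engineer would, in place of code of your own. Each camera call takes 0.05 s, during which the arm holds its last target.

## Working session

There is one attempt and no reset: what is moved stays moved. The work goes in short steps, Python scripts to look and compute and a tool call to move; the robot and the scene stay as the last step left them, time stands still between calls to the robot, and variables do not carry over. Pictures are saved under pics/ and viewed, and the job is handed in when it is done.

Besides the shell and the picture viewer there is one more tool, called after "Request:" by a JSON object that holds its "op" and its "data", one argument or row to a line. play_rows: Moves the arm, as the interface text tells. Its arguments: {"type":"object","properties":{"increments":{"type":"array","items":{"type":"array","items":{"type":"number"}}},"force":{"type":"number"}},"required":["increments"]}

```bash
mkdir -p pics; ls
cat > h.py <<'E'
import numpy as np, cv2
from bench import r, grab_frame
def save(f,name): cv2.imwrite('pics/'+name,f['color'])
def rays(f,uv):
    uv=np.asarray(uv,float).reshape(-1,1,2)
    K=f['K'];k1=f['k1']
    n=cv2.undistortPoints(uv,K,np.array([k1,0,0,0,0.])).reshape(-1,2)
    d=np.c_[n[:,0],-n[:,1],-np.ones(len(n))]
    T=f['T']; return T[:3,3],d@T[:3,:3].T
def onplane(f,uv,z):
    o,d=rays(f,uv); return o+d*((z-o[2])/d[:,2])[:,None]
def pts(f):
    h,w=f['depth'].shape
    uv=np.stack(np.meshgrid(np.arange(w),np.arange(h)),-1).reshape(-1,2)
    o,d=rays(f,uv); P=o+d*f['depth'].reshape(-1,1)
    return P.reshape(h,w,3)
def proj(f,P):
    T=f['T'];p=(np.asarray(P,float).reshape(-1,3)-T[:3,3])@T[:3,:3]
    n=np.c_[p[:,0]/-p[:,2],-p[:,1]/-p[:,2]];r2=(n**2).sum(1,keepdims=True)
    n=n*(1+f['k1']*r2); return n*[f['K'][0,0],f['K'][1,1]]+[f['K'][0,2],f['K'][1,2]]
E
python3 - <<'E'
from h import *
import pickle
for n in('side','top'):
    f=grab_frame(n);save(f,n+'0.png');pickle.dump(f,open(n+'0.pkl','wb'))
    print(n,f['K'].tolist(),f['k1'],np.round(f['T'],3).tolist())
print(r.get_obs())
E
```

```text
pics
side [[437.06140758495184, 0.0, 276.0999140721854], [0.0, 437.06140758495184, 215.4622114768609], [0.0, 0.0, 1.0]] -0.06301969833722404 [[-0.986, 0.085, -0.143, 0.365], [-0.166, -0.608, 0.777, 0.842], [-0.021, 0.789, 0.614, 0.734], [0.0, 0.0, 0.0, 1.0]]
top [[425.13299634281515, 0.0, 279.4512402892214], [0.0, 425.13299634281515, 207.68082667897716], [0.0, 0.0, 1.0]] 0.007472886394544476 [[-0.014, 0.986, -0.166, 0.372], [-1.0, -0.014, 0.0, 0.005], [-0.002, 0.166, 0.986, 0.954], [0.0, 0.0, 0.0, 1.0]]
{'clock': 0.1, 'joints': array([ 1.21588469,  0.47772464,  0.02238745,  1.55634537, -0.01149513,
        1.10932285, -0.08309398]), 'qvel': array([ 0.00033407, -0.00226725,  0.0002226 , -0.00166981,  0.00097743,
        0.00071671,  0.00061467]), 'tau': array([ 4.47764236e-03, -5.97748768e+01,  1.61339689e+00, -2.81956100e+01,
        1.27765918e-02,  4.91582294e-03, -1.45261561e-05]), 'tcp_pos': array([ 0.16474066, -0.6540335 ,  0.23042204]), 'orientation': array([-3.11608168e+00, -3.86488426e-01,  5.50426408e-04]), 'contact_force': array([0.16783275, 0.83040714, 0.01418392]), 'moment': array([ 0.01134531,  0.02541927, -0.01737527]), 'grip_width': 0.08522486260482383}
```

View pics/side0.png

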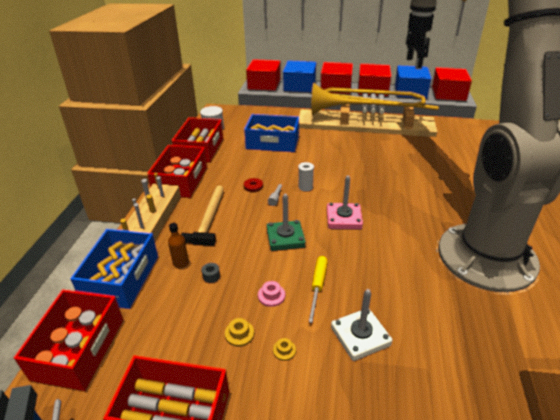

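View pics/top0.png

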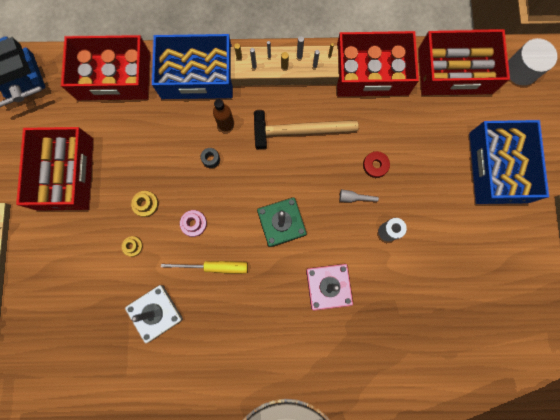

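Candidates in the top view:
- **Stand:** green (281,222), pink (330,287), white (153,313). I choose green.
- **Bushing:** yellow-brass large (144,203), yellow-brass small (131,245), pink (193,223). I choose the large brass one.
- **Spacer:** (396,229); the dark collar is at (210,157).
- **Disc:** red (376,164).

Next I measure these and check a close crop.

```bash
cat > m.py <<'E'
from h import *
import pickle
f=pickle.load(open('top0.pkl','rb'));s=pickle.load(open('side0.pkl','rb'))
def blob(f,lo,hi,box):
    x0,y0,x1,y1=box
    hsv=cv2.cvtColor(f['color'],cv2.COLOR_BGR2HSV)
    m=cv2.inRange(hsv,np.array(lo),np.array(hi)); mm=np.zeros_like(m); mm[y0:y1,x0:x1]=m[y0:y1,x0:x1]
    c=max(cv2.findContours(mm,cv2.RETR_EXTERNAL,cv2.CHAIN_APPROX_NONE)[0],key=cv2.contourArea)
    return c.reshape(-1,2)
def circ(P):
    A=np.c_[2*P[:,:2],np.ones(len(P))];b=(P[:,:2]**2).sum(1)
    x=np.linalg.lstsq(A,b,rcond=None)[0];return x[:2],np.sqrt(x[2]+x[0]**2+x[1]**2)
E
python3 - <<'E'
from m import *
c=np.hstack([cv2.resize(f['color'][180:270,100:220],(480,360),interpolation=2),cv2.resize(s['color'][270:370,215:315],(300,300)).repeat(1,0) if 0 else cv2.resize(s['color'][275:365,205:285],(320,360),interpolation=2)])
cv2.imwrite('pics/crop1.png',c)
c=np.hstack([cv2.resize(f['color'][135:255,335:425],(360,480),interpolation=2),cv2.resize(f['color'][190:255,250:315],(400,480),interpolation=2)])
cv2.imwrite('pics/crop2.png',c)
Pt=pts(f)
for (u,v) in [(144,203),(135,203),(131,245),(193,223),(376,164),(384,164),(387,228),(405,228),(265,215),(281,210)]: print(u,v,np.round(Pt[v,u],3))
E
```

```text
144 203 [ 0.548  0.314 -0.003]
135 203 [0.543 0.325 0.026]
131 245 [0.452 0.338 0.   ]
193 223 [ 0.501  0.201 -0.003]
376 164 [ 0.632 -0.221 -0.   ]
384 164 [ 0.628 -0.235  0.014]
387 228 [ 0.474 -0.22   0.071]
405 228 [ 0.474 -0.257  0.073]
265 215 [0.513 0.037 0.02 ]
281 210 [0.524 0.001 0.018]
```

View pics/crop1.png

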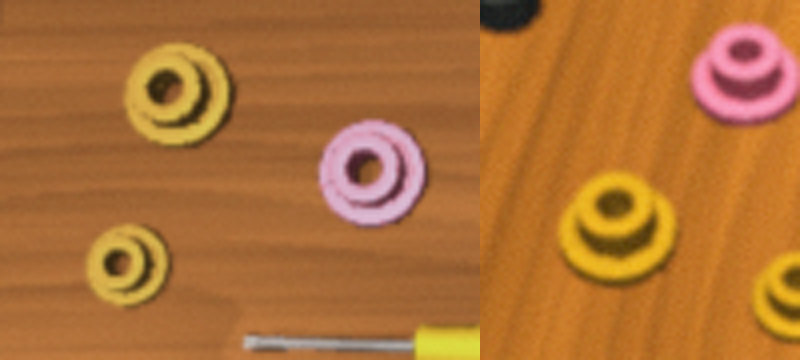

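View pics/crop2.png

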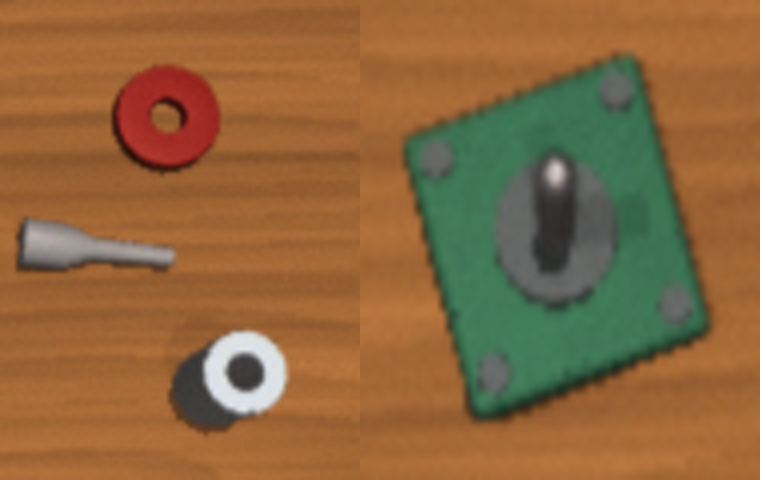

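The crops confirm it: the large brass bushing is at (144,203), the small one at (131,245), and the green stand is at (281,222).

```bash
python3 - <<'E'
from m import *
def rep(n,f,lo,hi,box,z):
    c=blob(f,lo,hi,box); xy,R=circ(onplane(f,c+0.0,z)); print(n,np.round(xy,4),'D',round(2000*R,1),'px',c.mean(0).round(1)); return c
# disc
rep('disc top',f,[0,120,60],[8,255,255],(355,145,400,185),.012) if 0 else None
rep('disc top',f,(0,150,60),(6,255,255),(355,145,400,185),.014)
rep('disc side',s,(0,150,60),(6,255,255),(240,174,268,195),.014)
rep('spacer top',f,(0,0,150),(180,80,255),(378,212,412,245),.074)
rep('spacer side',s,(0,0,150),(180,90,255),(295,160,318,176),.074)
rep('bush top',f,(20,140,90),(32,255,255),(125,185,162,220),.01)
rep('bush side',s,(20,140,90),(32,255,255),(222,315,258,348),.01)
for n,g,box in(('top',f,(250,190,315,255)),('side',s,(258,215,312,252))):
    c=blob(g,(60,60,30),(90,255,255),box); P=onplane(g,c+0.0,.022)[:,:2]
    h=cv2.minAreaRect((P*1000).astype(np.float32));print('green',n,h)
# shoulder: grey within stand
hsv=cv2.cvtColor(f['color'],cv2.COLOR_BGR2HSV)
print(proj(f,[[.507,.003,.03],[.507,.003,.138],[.507,.003,.106]]).round(1),proj(s,[[.507,.003,.03],[.507,.003,.138]]).round(1))
for u in range(275,290): print(u,[int(x) for x in f['color'][205:238:2,u].mean(1)])
# mouthpiece & obstacle heights
Pt=pts(f); print('oil',Pt[115,222].round(3),'mallet',Pt[130,260].round(3),'mouth',Pt[197,350].round(3))
E
python3 - <<'E'
from h import *
import pickle
s=pickle.load(open('side0.pkl','rb'))
c=cv2.resize(s['color'][180:255,250:320],(560,600),interpolation=2);cv2.imwrite('pics/crop3.png',c)
E
```

```text
disc top [ 0.6285 -0.218 ] D 57.7 px [376.3 163.8]
disc side [ 0.6262 -0.2074] D 58.0 px [252.8 184.4]
spacer top [ 0.4746 -0.2376] D 41.5 px [395.9 227.6]
spacer side [ 0.4731 -0.2322] D 42.5 px [305.8 166.3]
bush top [0.545  0.3091] D 55.8 px [144.4 203.5]
bush side [0.5453 0.3138] D 60.3 px [238.9 332. ]
green top ((497.54852294921875, 0.8932952880859375), (87.37108612060547, 86.91357421875), 17.03055191040039)
green side ((495.6444396972656, 15.528877258300781), (84.48353576660156, 99.44126892089844), 16.891469955444336)
[[280.2 216.9]
 [280.2 208.8]
 [280.2 211.4]] [[281.5 228.6]
 [280.9 193.5]]
275 [87, 88, 92, 89, 95, 99, 102, 102, 102, 102, 98, 96, 85, 92, 94, 96, 95]
276 [86, 87, 87, 91, 97, 100, 102, 103, 102, 101, 104, 102, 71, 89, 93, 95, 93]
277 [89, 85, 83, 86, 89, 95, 94, 100, 100, 93, 101, 103, 84, 85, 93, 94, 94]
278 [92, 81, 80, 82, 75, 71, 69, 79, 81, 57, 86, 99, 97, 85, 93, 95, 94]
279 [86, 79, 81, 72, 82, 64, 48, 52, 50, 46, 52, 93, 98, 79, 93, 93, 94]
280 [89, 80, 80, 76, 144, 82, 51, 49, 48, 48, 46, 92, 99, 62, 92, 94, 96]
281 [88, 81, 80, 108, 192, 102, 52, 47, 46, 47, 45, 88, 103, 56, 93, 92, 92]
282 [86, 87, 79, 89, 186, 97, 52, 46, 44, 51, 47, 93, 100, 54, 89, 91, 92]
283 [86, 85, 86, 69, 113, 72, 46, 46, 43, 50, 64, 101, 102, 61, 93, 89, 91]
284 [87, 86, 87, 72, 71, 63, 51, 49, 53, 79, 99, 102, 101, 82, 95, 90, 88]
285 [88, 86, 86, 83, 88, 84, 73, 79, 83, 90, 104, 105, 95, 82, 91, 91, 90]
286 [85, 88, 88, 86, 99, 99, 88, 82, 85, 96, 102, 103, 72, 83, 92, 92, 91]
287 [87, 87, 87, 86, 99, 103, 87, 84, 83, 96, 100, 103, 65, 89, 94, 89, 90]
288 [85, 85, 89, 87, 89, 101, 89, 90, 85, 96, 99, 97, 89, 90, 90, 91, 90]
289 [86, 87, 87, 88, 90, 95, 87, 85, 88, 98, 100, 84, 90, 92, 88, 92, 91]
oil [0.724 0.126 0.081] mallet [0.708 0.046 0.028] mouth [ 0.551 -0.153  0.023]
```

View pics/crop3.png

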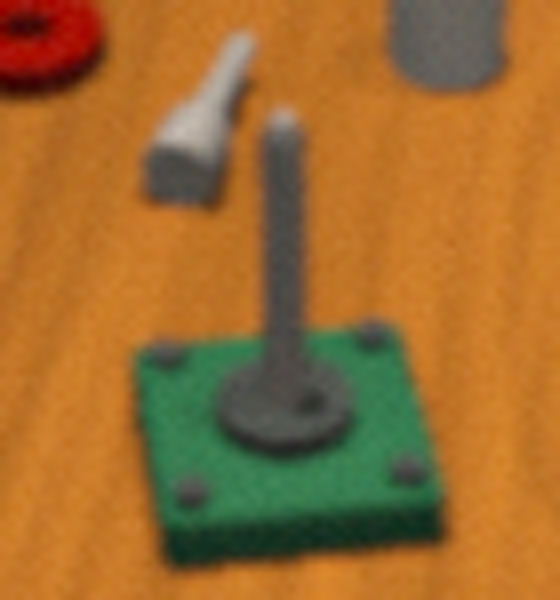

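Run:
```python
from m import *
print(onplane(f,[[281.4,213]],.138),onplane(s,[[285.4,194.5]],.138))
def tri(a,b):
    o1,d1=rays(f,[a]);o2,d2=rays(s,[b]);d1=d1[0];d2=d2[0]
    t=np.linalg.lstsq(np.c_[d1,-d2],o2-o1,rcond=None)[0];p,q=o1+t[0]*d1,o2+t[1]*d2
    return ((p+q)/2).round(4),np.linalg.norm(p-q).round(4)
print('tip',tri((281.4,213),(285.4,194.5)))
for x in(.494,.497,.500):
  print(x,proj(f,[[x,0,.138],[x,0,.03],[x,0.022,.03],[x-.022,0,.03]]).round(1).tolist(),proj(s,[[x,0,.138],[x,0,.03]]).round(1).tolist())
# shoulder contour from top: grey, low saturation
for g,box,nm in((f,(262,203,302,238),'top'),(s,(268,215,302,240),'side')):
    x0,y0,x1,y1=box
    hsv=cv2.cvtColor(g['color'],cv2.COLOR_BGR2HSV)[y0:y1,x0:x1]
    m=((hsv[...,1]<70)*255).astype(np.uint8)
    c=max(cv2.findContours(m,cv2.RETR_EXTERNAL,cv2.CHAIN_APPROX_NONE)[0],key=cv2.contourArea).reshape(-1,2)+[x0,y0]
    P=onplane(g,c+0.,.03);print(nm,'bbox',c.min(0),c.max(0),circ(P))
# depth-based: points by height
Pt=pts(f);Ps=pts(s)
for n,P,x,y,z0,z1,R in(('spacer',Pt,.474,-.237,.068,.09,.03),('spacer',Ps,.474,-.237,.068,.09,.03),('discT',Pt,.627,-.215,.009,.03,.04),('discS',Ps,.627,-.215,.009,.03,.04),('bT',Pt,.545,.31,.024,.05,.04),('bS',Ps,.545,.31,.024,.05,.04),('bfT',Pt,.545,.31,.006,.05,.04),('bfS',Ps,.545,.31,.006,.05,.04),('shT',Pt,.5,0,.027,.2,.035),('shS',Ps,.5,0,.027,.2,.035),('spT',Pt,.5,0,.06,.2,.035),('spS',Ps,.5,0,.06,.2,.035)):
    k=(P[...,2]>z0)&(P[...,2]<z1)&(np.hypot(P[...,0]-x,P[...,1]-y)<R);Q=P[k]
    print(n,len(Q),Q.mean(0).round(4),'mid',((Q.max(0)+Q.min(0))/2).round(4),'ext',np.ptp(Q,axis=0).round(3))
```

```text
[[0.49873353 0.00076967 0.138     ]] [[0.49581814 0.00541564 0.138     ]]
tip (array([0.4979, 0.0007, 0.1348]), np.float64(0.0027))
0.494 [[281.8, 215.4], [281.7, 222.7], [271.6, 222.9], [281.8, 232.7]] [[286.5, 193.3], [286.8, 228.3]]
0.497 [[281.8, 213.9], [281.6, 221.4], [271.6, 221.5], [281.8, 231.3]] [[285.2, 193.2], [285.6, 228.2]]
0.5 [[281.8, 212.4], [281.6, 220.0], [271.6, 220.1], [281.8, 230.0]] [[284.0, 193.1], [284.4, 228.1]]
top bbox [272 211] [291 230] (array([0.49847076, 0.00066465]), np.float64(0.021149762352428908))
side bbox [277 215] [293 236] (array([ 0.49994637, -0.00800583]), np.float64(0.029486777783477195))
spacer 277 [ 0.4748 -0.2371  0.0726] mid [ 0.4751 -0.2374  0.0727] ext [0.04  0.043 0.009]
spacer 97 [ 0.4717 -0.232   0.0726] mid [ 0.4724 -0.2316  0.0727] ext [0.042 0.043 0.009]
discT 455 [ 0.63   -0.2187  0.0127] mid [ 0.63   -0.2187  0.0135] ext [0.06  0.058 0.008]
discS 179 [ 0.6265 -0.2137  0.013 ] mid [ 0.6268 -0.2165  0.0128] ext [0.059 0.063 0.008]
bT 195 [0.5464 0.3102 0.0279] mid [0.5465 0.3102 0.0283] ext [0.039 0.038 0.009]
bS 211 [0.5442 0.3158 0.0288] mid [0.5451 0.3144 0.0287] ext [0.039 0.04  0.009]
bfT 475 [0.5445 0.3075 0.0174] mid [0.5461 0.3109 0.0193] ext [0.056 0.058 0.027]
bfS 592 [0.5429 0.3203 0.018 ] mid [0.5446 0.3165 0.0196] ext [0.058 0.055 0.027]
shT 274 [0.4961 0.0005 0.051 ] mid [4.989e-01 3.000e-04 8.290e-02] ext [0.042 0.042 0.112]
shS 335 [0.496  0.0073 0.0649] mid [0.4965 0.0038 0.0829] ext [0.043 0.043 0.112]
spT 67 [0.4965 0.0009 0.1162] mid [0.4993 0.0013 0.1002] ext [0.014 0.012 0.077]
spS 158 [0.4956 0.007  0.0996] mid [0.496  0.006  0.0995] ext [0.013 0.013 0.078]
```

```bash
cat > go.py <<'E'
from h import *
import sys
from scipy.spatial.transform import Rotation as R
def go(x,y,z,yaw=0.0):
    o=r.get_obs(); Rm=R.from_rotvec(o['orientation']); p=o['tcp_pos']
    Rt=R.from_euler('z',yaw)*R.from_rotvec([np.pi,0,0])
    d=Rm.inv().apply(np.array([x,y,z])-p)*1000; w=(Rm.inv()*Rt).as_rotvec()
    print('t',round(o['clock'],2),'p',p.round(4),'d',d.round(1),'w',w.round(3),'q',o['joints'].round(2),'grip',round(o['grip_width'],4),'F',o['contact_force'].round(1))
if __name__=='__main__': go(*map(float,sys.argv[1:]))
E
python3 go.py 0.475 -0.2374 0.15
```

```text
t 0.1 p [ 0.1647 -0.654   0.2304] d [ 402.7 -328.1   80.9] w [-0.002  0.     0.247] q [ 1.22  0.48  0.02  1.56 -0.01  1.11 -0.08] grip 0.0852 F [0.2 0.8 0. ]
```

Request:
{"op": "play_rows", "data": {
  "increments": [
    [40,-33,0,0,0,0.12,0],
    [38,-36,0,0,0,0.12,0],
    [32,-42,0,0,0,0,0],
    [32,-42,0,0,0,0,0],
    [32,-42,0,0,0,0,0]
  ],
  "force": 60
}}

```text
clock: 0.6
tcp_pos: [0.3134, -0.4566, 0.227]
orientation: [-3.14, 0.029, 0.01]
contact_force: [0.0, 0.0, 0.4]
grip_width: 0.0853
```

```bash
python3 go.py 0.475 -0.2374 0.15
```

```text
t 0.6 p [ 0.3134 -0.4566  0.227 ] d [ 157.9 -222.    76.3] w [-0.002  0.006 -0.019] q [ 0.86  0.29 -0.01  1.85  0.01  1.01 -0.74] grip 0.0853 F [0.  0.  0.4]
```

Request:
{"op": "play_rows", "data": {
  "increments": [
    [35,-47,12,0,0,-0.02,0],
    [35,-47,12,0,0,0,0],
    [35,-47,12,0,0,0,0],
    [30,-45,12,0,0,0,0],
    [15,-25,12,0,0,0,0]
  ]
}}

```text
clock: 1.1
tcp_pos: [0.4454, -0.2693, 0.1745]
orientation: [-3.141, -0.01, 0.004]
contact_force: [-0.3, -0.2, -0.4]
grip_width: 0.0856
```

```bash
python3 go.py 0.475 -0.2374 0.15
```

```text
t 1.1 p [ 0.4454 -0.2693  0.1745] d [ 29.9 -31.7  24.5] w [-0.     0.003  0.006] q [ 0.54  0.3  -0.13  1.97  0.05  0.88 -1.19] grip 0.0856 F [-0.3 -0.2 -0.4]
```

Request:
{"op": "play_rows", "data": {
  "increments": [
    [25,-27,20,0,0,0,0],
    [6,-7,7,0,0,0,0],
    [0,0,0,0,0,0,0]
  ]
}}

```text
clock: 1.4
tcp_pos: [0.4783, -0.2277, 0.1446]
orientation: [-3.138, -0.024, 0.008]
contact_force: [-1.2, -0.3, 0.9]
grip_width: 0.0852
```

Run:
```python
from go import *
go(.475,-.2374,.043)
for n in('side','top'):
    f=grab_frame(n);p=proj(f,r.get_obs()['tcp_pos'])[0];print(n,p,proj(f,[.475,-.2374,.074]))
    u,v=p.astype(int); cv2.imwrite(f'pics/a_{n}.png',cv2.resize(f['color'][max(0,v-60):v+60,u-60:u+60],(480,480),interpolation=2))
a=np.hstack([cv2.imread('pics/a_side.png')[:480],cv2.imread('pics/a_top.png')]) ;cv2.imwrite('pics/a.png',cv2.resize(a,(800,400)))
```

```text
t 1.4 p [ 0.4783 -0.2277  0.1446] d [ -2.9  10.  101.6] w [-0.003  0.005  0.015] q [ 0.45  0.35 -0.15  1.97  0.07  0.83 -1.29] grip 0.0852 F [-1.2 -0.3  0.9]
side [304.26288864 144.8415338 ] [[305.25103517 165.20758638]]
top [401.76505151 221.49997899] [[395.91505623 227.38844323]]
```

View pics/a.png

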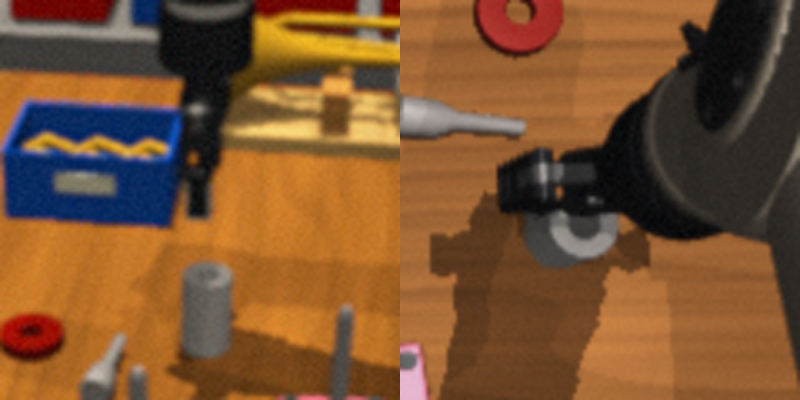

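Request:
{"op": "play_rows", "data": {
  "increments": [
    [-5,7,20,0,0,0.015,0],
    [0,0,20,0,0,0,0],
    [0,0,10,0,0,0,0],
    [0,0,0,0,0,0,0]
  ]
}}

```text
clock: 1.9
tcp_pos: [0.4708, -0.2443, 0.0975]
orientation: [3.139, -0.021, -0.0]
contact_force: [-0.5, -0.5, 0.2]
grip_width: 0.0849
```

```bash
python3 go.py 0.4735 -0.235 0.043
```

```text
t 1.9 p [ 0.4708 -0.2443  0.0975] d [ 2.6 -9.5 54.4] w [ 0.003  0.    -0.013] q [ 0.47  0.42 -0.13  2.01  0.09  0.72 -1.3 ] grip 0.0849 F [-0.5 -0.5  0.2]
```

Request:
{"op": "play_rows", "data": {
  "increments": [
    [0,0,0,0,0,0,0],
    [0,0,0,0,0,0,0]
  ]
}}

```text
clock: 2.1
tcp_pos: [0.4707, -0.246, 0.0989]
orientation: [3.138, -0.024, 0.001]
contact_force: [-0.6, -0.5, 0.5]
grip_width: 0.0857
```

```bash
python3 go.py 0.4735 -0.235 0.043;python3 go.py 0.4735 -0.235 0.043
```

```text
t 2.1 p [ 0.4707 -0.246   0.0989] d [  2.5 -11.2  55.8] w [ 0.004 -0.001 -0.016] q [ 0.47  0.42 -0.13  2.01  0.09  0.72 -1.3 ] grip 0.0857 F [-0.6 -0.5  0.5]
t 2.1 p [ 0.4707 -0.246   0.0989] d [  2.5 -11.2  55.8] w [ 0.004 -0.001 -0.016] q [ 0.47  0.42 -0.13  2.01  0.09  0.72 -1.3 ] grip 0.0857 F [-0.6 -0.5  0.5]
```

Request:
{"op": "play_rows", "data": {
  "increments": [
    [2,-8,20,0,0,-0.01,0],
    [0,-2,20,0,0,0,0],
    [0,0,10,0,0,0,0],
    [0,0,0,0,0,0,0],
    [0,0,0,0,0,0,0]
  ]
}}

```text
clock: 2.6
tcp_pos: [0.4766, -0.2382, 0.0521]
orientation: [3.134, -0.01, 0.014]
contact_force: [0.8, -0.6, 0.3]
grip_width: 0.0852
```

```bash
python3 go.py 0.4735 -0.235 0.043
```

```text
t 2.6 p [ 0.4766 -0.2382  0.0521] d [-3.2 -3.3  9.1] w [ 0.007 -0.009 -0.006] q [ 0.45  0.49 -0.13  2.03  0.11  0.61 -1.33] grip 0.0852 F [ 0.8 -0.6  0.3]
```

Request:
{"op": "play_rows", "data": {
  "increments": [
    [-2,-2,5,0.005,-0.008,0,0],
    [0,0,3,0,0,0,0],
    [0,0,0,0,0,0,0],
    [0,0,0,0,0,0,0]
  ]
}}

```text
clock: 3.0
tcp_pos: [0.4758, -0.2371, 0.0456]
orientation: [3.138, -0.011, 0.005]
contact_force: [0.1, -0.3, 0.6]
grip_width: 0.0853
```

```bash
python3 go.py 0.4735 -0.235 0.043
```

```text
t 3.0 p [ 0.4758 -0.2371  0.0456] d [-2.3 -2.1  2.6] w [ 0.003 -0.003 -0.007] q [ 0.44  0.5  -0.13  2.03  0.11  0.61 -1.33] grip 0.0853 F [ 0.1 -0.3  0.6]
```

Good enough; closing with the z nudged.

Request:
{"op": "play_rows", "data": {
  "increments": [
    [-2,0,3,0,0,-0.005,60],
    [0,0,0,0,0,0,255],
    [0,0,0,0,0,0,255],
    [0,0,0,0,0,0,255],
    [0,0,0,0,0,0,255]
  ],
  "force": 60
}}

```text
clock: 3.5
tcp_pos: [0.4737, -0.2372, 0.043]
orientation: [3.138, -0.003, 0.006]
contact_force: [0.4, -0.2, -0.4]
grip_width: 0.0422
```

Request:
{"op": "play_rows", "data": {
  "increments": [
    [0,0,0,0,0,0,255],
    [0,0,0,0,0,0,255],
    [0,0,0,0,0,0,255]
  ]
}}

```text
clock: 3.8
tcp_pos: [0.4738, -0.2372, 0.043]
orientation: [3.138, -0.003, 0.006]
contact_force: [-0.7, 0.3, 1.1]
grip_width: 0.0421
```

```bash
python3 go.py 0.4735 -0.235 0.043
python3 - <<'E'
from h import *
a=[]
for n in('side','top'):
    f=grab_frame(n);p=proj(f,r.get_obs()['tcp_pos'])[0]
    u,v=p.astype(int); a.append(cv2.resize(f['color'][max(0,v-50):max(0,v-50)+100,u-50:u+50],(400,400),interpolation=2))
cv2.imwrite('pics/b.png',np.hstack(a))
E
```

```text
t 3.8 p [ 0.4738 -0.2372  0.043 ] d [-0.3 -2.2 -0. ] w [ 0.004 -0.004 -0.002] q [ 0.45  0.5  -0.13  2.04  0.11  0.6  -1.33] grip 0.0421 F [-0.7  0.3  1.1]
```

View pics/b.png

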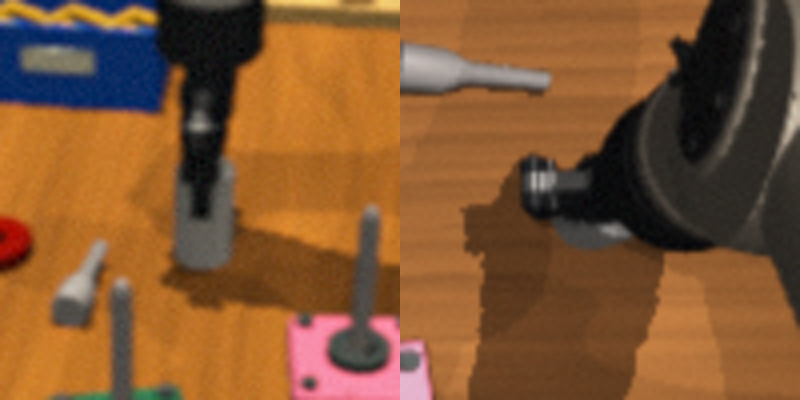

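Request:
{"op": "play_rows", "data": {
  "increments": [
    [0,0,-15,0,0,0,255],
    [0,0,-35,0,0,0,255],
    [0,0,-45,0,0,0,255],
    [0,0,-45,0,0,0,255],
    [0,-10,-20,0,0,0,255]
  ]
}}

```text
clock: 4.4
tcp_pos: [0.4687, -0.2261, 0.2025]
orientation: [-3.14, 0.005, 0.014]
contact_force: [0.3, 0.6, -3.3]
grip_width: 0.0422
```

```bash
python3 go.py 0.498 0.001 0.21
```

```text
t 4.4 p [ 0.4687 -0.2261  0.2025] d [  28.5 -227.2   -7.5] w [-0.001  0.009 -0.003] q [ 0.46  0.27 -0.16  1.94  0.05  0.95 -1.3 ] grip 0.0422 F [ 0.3  0.6 -3.3]
```

Request:
{"op": "play_rows", "data": {
  "increments": [
    [5,-40,-5,0,0,0,255],
    [5,-45,-2,0,0,0,255],
    [5,-45,0,0,0,0,255],
    [5,-40,0,0,0,0,255],
    [3,-20,0,0,0,0,255]
  ]
}}

```text
clock: 4.9
tcp_pos: [0.4938, -0.034, 0.2127]
orientation: [3.139, -0.019, -0.004]
contact_force: [0.2, -0.3, -2.3]
grip_width: 0.042
```

Request:
{"op": "play_rows", "data": {
  "increments": [
    [0,0,0,0,0,0,255],
    [0,0,0,0,0,0,255]
  ]
}}

```text
clock: 5.1
tcp_pos: [0.4932, -0.0302, 0.212]
orientation: [3.14, -0.008, -0.006]
contact_force: [0.2, -1.0, -2.5]
grip_width: 0.0421
```

```bash
python3 go.py 0.498 0.001 0.21
```

```text
t 5.1 p [ 0.4932 -0.0302  0.212 ] d [  4.7 -31.2   2. ] w [ 0.001  0.004 -0.005] q [ 0.18  0.22 -0.28  1.98  0.08  0.95 -1.71] grip 0.0421 F [ 0.2 -1.  -2.5]
```

Request:
{"op": "play_rows", "data": {
  "increments": [
    [3,-18,0,0,0,0,255],
    [1,-8,0,0,0,0,255],
    [0,-4,0,0,0,0,255],
    [0,0,0,0,0,0,255],
    [0,0,0,0,0,0,255]
  ]
}}

```text
clock: 5.6
tcp_pos: [0.496, -0.0059, 0.2105]
orientation: [3.137, -0.021, -0.012]
contact_force: [0.5, -0.2, -2.5]
grip_width: 0.0423
```

```bash
cat > look.py <<'E'
from go import *
def look(name,R=45):
    a=[]
    for n in('side','top'):
        f=grab_frame(n);p=r.get_obs()['tcp_pos'];u,v=proj(f,p)[0].astype(int);v0=max(0,v-R)
        a.append(cv2.resize(f['color'][v0:v0+2*R,u-R:u+R],(400,400),interpolation=2)); print(n,'crop origin',u-R,v0,'scale',200/R)
    cv2.imwrite('pics/'+name,np.hstack(a))
E
python3 - <<'E'
from look import *
go(.498,.001,.19); look('c.png')
E
```

```text
t 5.6 p [ 0.496  -0.0059  0.2105] d [ 2.  -7.  20.5] w [ 0.004  0.007 -0.014] q [ 0.14  0.23 -0.29  1.98  0.08  0.96 -1.78] grip 0.0423 F [ 0.5 -0.2 -2.5]
side crop origin 240 120 scale 4.444444444444445
top crop origin 240 163 scale 4.444444444444445
```

View pics/c.png

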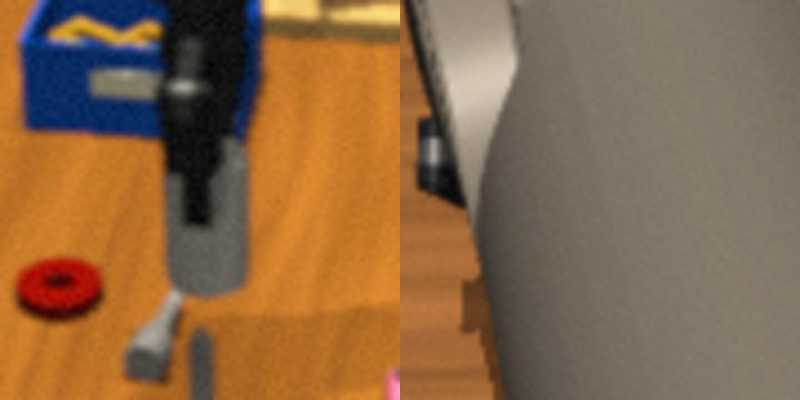

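Run:
```python
from m import *
g=grab_frame('side')
# column edges of spacer and spindle in this picture
for v in (168,172,176,180): 
    print(v,g['color'][v,268:306].mean(1).astype(int).tolist())
hsv=cv2.cvtColor(g['color'],cv2.COLOR_BGR2HSV)
for v in (170,174,178,196,199,202,205): 
    k=np.where(hsv[v,260:310,1]<110)[0]+260; print(v,k.min() if len(k) else 0,k.max() if len(k) else 0,len(k))
for x in(.490,.495,.5): print(x,proj(g,[[x,.002,.12],[x,-.004,.19],[x,-.004,.17]]).round(1).tolist())
```

```text
168 [107, 112, 115, 111, 113, 114, 115, 117, 107, 96, 84, 80, 67, 33, 23, 15, 10, 18, 29, 50, 75, 81, 87, 98, 90, 90, 88, 100, 114, 121, 122, 119, 121, 115, 122, 123, 127, 128]
172 [112, 111, 111, 116, 113, 116, 121, 119, 109, 93, 82, 85, 84, 89, 85, 84, 86, 82, 88, 87, 93, 93, 97, 102, 90, 88, 91, 95, 106, 111, 115, 112, 114, 119, 124, 131, 135, 137]
176 [115, 115, 107, 112, 113, 121, 122, 115, 108, 97, 87, 89, 84, 91, 90, 85, 89, 91, 94, 93, 90, 96, 94, 103, 94, 87, 84, 92, 101, 114, 115, 120, 124, 126, 130, 135, 132, 125]
180 [108, 113, 108, 115, 118, 120, 123, 117, 115, 99, 87, 88, 85, 86, 88, 87, 92, 88, 89, 89, 90, 100, 98, 94, 91, 96, 84, 96, 106, 118, 123, 127, 130, 132, 131, 129, 127, 119]
170 278 294 17
174 278 295 18
178 278 294 17
196 270 286 13
199 269 286 13
202 269 287 13
205 283 287 5
0.49 [[288.1, 200.0], [288.3, 173.9], [288.4, 181.2]]
0.495 [[286.0, 199.9], [286.2, 173.8], [286.2, 181.0]]
0.5 [[283.9, 199.7], [284.0, 173.6], [284.1, 180.9]]
```

Request:
{"op": "play_rows", "data": {
  "increments": [
    [2,-6,5,0.004,0.006,-0.01,255],
    [0,-2,5,0,0,0,255],
    [0,0,0,0,0,0,255],
    [0,0,0,0,0,0,255]
  ]
}}

```text
clock: 6.15
tcp_pos: [0.4982, 0.0026, 0.1995]
orientation: [-3.141, 0.005, 0.001]
contact_force: [-0.5, 0.4, -2.3]
grip_width: 0.042
```

```bash
python3 go.py 0.498 0.001 0.15
```

```text
t 6.15 p [0.4982 0.0026 0.1995] d [-0.1  1.6 49.5] w [-0.     0.001 -0.003] q [ 0.13  0.24 -0.3   1.99  0.09  0.93 -1.79] grip 0.042 F [-0.5  0.4 -2.3]
```

Request:
{"op": "play_rows", "data": {
  "increments": [
    [0,1,8,0,0,0,255],
    [0,0,8,0,0,0,255],
    [0,0,8,0,0,0,255],
    [0,0,5,0,0,0,255],
    [0,0,0,0,0,0,255]
  ]
}}

```text
clock: 6.65
tcp_pos: [0.4977, 0.0013, 0.1674]
orientation: [-3.141, 0.005, 0.003]
contact_force: [-0.1, 0.0, -1.9]
grip_width: 0.0422
```

Run:
```python
from look import *
go(.498,.001,.15); look('d.png')
```

```text
t 6.65 p [0.4977 0.0013 0.1674] d [ 0.3  0.3 17.4] w [-0.     0.002 -0.003] q [ 0.12  0.28 -0.3   2.02  0.11  0.86 -1.8 ] grip 0.0422 F [-0.1  0.  -1.9]
side crop origin 239 138 scale 4.444444444444445
top crop origin 236 165 scale 4.444444444444445
```

View pics/d.png

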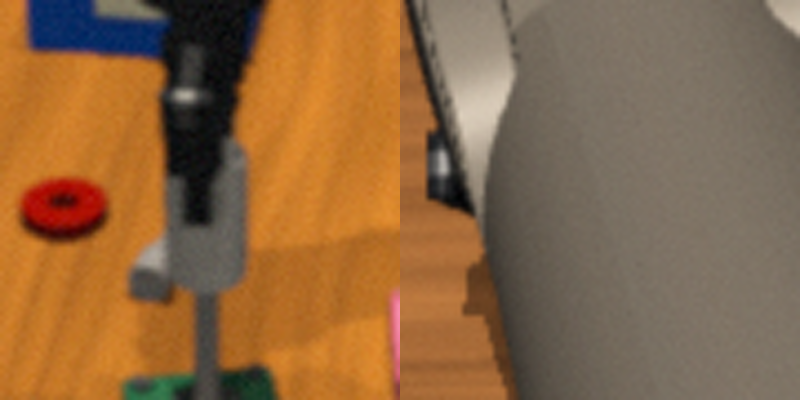

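The spacer (cols 167–246) is centred on the spindle (about 206), and its bottom is already below the tip with no force. Continuing down.

Request:
{"op": "play_rows", "data": {
  "increments": [
    [0,0,15,0,0,0,255],
    [0,0,18,0,0,0,255],
    [0,0,18,0,0,0,255],
    [0,0,10,0,0,0,255],
    [0,0,0,0,0,0,255]
  ]
}}

```text
clock: 7.25
tcp_pos: [0.5005, 0.0015, 0.1077]
orientation: [-3.141, 0.006, -0.006]
contact_force: [-1.1, -0.7, -2.2]
grip_width: 0.0423
```

```bash
python3 go.py 0.498 0.001 0.073
```

```text
t 7.25 p [0.5005 0.0015 0.1077] d [-2.6  0.6 34.7] w [-0.    -0.004 -0.004] q [ 0.1   0.37 -0.28  2.06  0.15  0.72 -1.85] grip 0.0423 F [-1.1 -0.7 -2.2]
```

Request:
{"op": "play_rows", "data": {
  "increments": [
    [-2,0,10,0,-0.004,0,255],
    [0,0,10,0,0,0,255],
    [0,0,7,0,0,0,255],
    [0,0,0,0,0,0,255],
    [0,0,0,0,0,0,255]
  ]
}}

```text
clock: 7.75
tcp_pos: [0.5004, 0.0017, 0.0803]
orientation: [-3.141, 0.006, -0.006]
contact_force: [-0.3, -0.4, -2.2]
grip_width: 0.0424
```

```bash
python3 go.py 0.498 0.001 0.073
```

```text
t 7.75 p [0.5004 0.0017 0.0803] d [-2.4  0.8  7.3] w [-0.001 -0.004 -0.004] q [ 0.09  0.42 -0.27  2.08  0.17  0.66 -1.87] grip 0.0424 F [-0.3 -0.4 -2.2]
```

Request:
{"op": "play_rows", "data": {
  "increments": [
    [-2,0,3,0,-0.003,0,255],
    [0,0,2,0,0,0,255],
    [0,0,1,0,0,0,255],
    [0,0,0,0,0,0,255]
  ]
}}

```text
clock: 8.15
tcp_pos: [0.4989, 0.0018, 0.0746]
orientation: [-3.141, 0.006, -0.003]
contact_force: [-0.9, 1.3, -3.3]
grip_width: 0.0419
```

```bash
python3 go.py 0.498 0.001 0.073
```

```text
t 8.15 p [0.4989 0.0018 0.0746] d [-0.9  0.8  1.6] w [-0.001 -0.002 -0.004] q [ 0.09  0.42 -0.27  2.09  0.18  0.65 -1.87] grip 0.0419 F [-0.9  1.3 -3.3]
```

Request:
{"op": "play_rows", "data": {
  "increments": [
    [0,0,1,0,0,0,255],
    [0,0,1,0,0,0,255],
    [0,0,0,0,0,0,255]
  ]
}}

```text
clock: 8.45
tcp_pos: [0.4993, 0.0019, 0.0731]
orientation: [-3.141, 0.006, -0.004]
contact_force: [-0.1, -0.1, -2.0]
grip_width: 0.0425
```

```bash
python3 go.py 0.498 0.001 0.073
```

```text
t 8.45 p [0.4993 0.0019 0.0731] d [-1.3  0.9  0.1] w [-0.001 -0.003 -0.004] q [ 0.09  0.43 -0.26  2.09  0.18  0.65 -1.87] grip 0.0425 F [-0.1 -0.1 -2. ]
```

Request:
{"op": "play_rows", "data": {
  "increments": [
    [0,0,1,0,0,0,255],
    [0,0,1,0,0,0,255],
    [0,0,0,0,0,0,255]
  ]
}}

```text
clock: 8.75
tcp_pos: [0.4998, 0.002, 0.0733]
orientation: [3.142, -0.007, 0.006]
contact_force: [0.5, -0.3, -3.8]
grip_width: 0.0415
```

Request:
{"op": "play_rows", "data": {
  "increments": [
    [-1,0,2,0,0,0,255],
    [0,0,1,0,0,0,255],
    [0,0,0,0,0,0,255]
  ]
}}

```text
clock: 9.05
tcp_pos: [0.5003, 0.0021, 0.0731]
orientation: [3.141, -0.007, 0.011]
contact_force: [-0.3, -0.3, -3.3]
grip_width: 0.0423
```

Run:
```python
from look import *
go(.498,.001,.073); look('e.png')
```

```text
t 9.05 p [0.5003 0.0021 0.0731] d [-2.3  1.1  0.1] w [ 0.001 -0.007 -0.004] q [ 0.09  0.43 -0.26  2.09  0.18  0.64 -1.88] grip 0.0423 F [-0.3 -0.3 -3.3]
side crop origin 238 170 scale 4.444444444444445
top crop origin 235 171 scale 4.444444444444445
```

View pics/e.png

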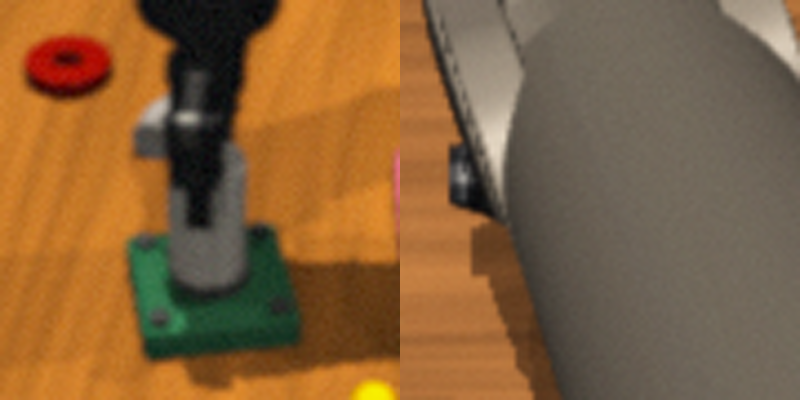

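Request:
{"op": "play_rows", "data": {
  "increments": [
    [-1,0,0,0,-0.006,0,100],
    [0,0,0,0,0,0,60],
    [0,0,0,0,0,0,0],
    [0,0,0,0,0,0,0],
    [0,0,0,0,0,0,0]
  ]
}}

```text
clock: 9.65
tcp_pos: [0.5005, 0.0024, 0.0725]
orientation: [-3.141, 0.007, -0.004]
contact_force: [0.1, 0.2, -0.3]
grip_width: 0.0854
```

Run:
```python
from look import *
go(.498,.001,.073); look('e2.png')
```

```text
t 9.65 p [0.5005 0.0024 0.0725] d [-2.5  1.4 -0.5] w [-0.    -0.002 -0.004] q [ 0.09  0.43 -0.26  2.08  0.18  0.65 -1.87] grip 0.0854 F [ 0.1  0.2 -0.3]
side crop origin 238 170 scale 4.444444444444445
top crop origin 235 172 scale 4.444444444444445
```

View pics/e2.png

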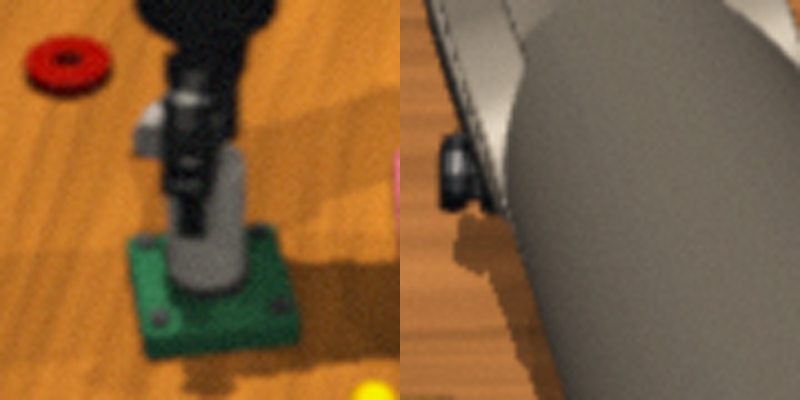

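Request:
{"op": "play_rows", "data": {
  "increments": [
    [0,0,-20,0,0,0,0],
    [0,0,-40,0,0,0,0],
    [0,0,-45,0,0,0,0],
    [0,0,-40,0,0,0,0],
    [5,20,-10,0,0,0,0]
  ]
}}

```text
clock: 10.25
tcp_pos: [0.5028, -0.0152, 0.2309]
orientation: [-3.14, -0.002, 0.007]
contact_force: [1.1, -0.7, -1.0]
grip_width: 0.0856
```

```bash
python3 go.py 0.629 -0.2187 0.08
```

```text
t 10.25 p [ 0.5028 -0.0152  0.2309] d [126.7 203.9 150. ] w [-0.001  0.005  0.001] q [ 0.17  0.21 -0.3   1.94  0.07  1.   -1.73] grip 0.0856 F [ 1.1 -0.7 -1. ]
```

Request:
{"op": "play_rows", "data": {
  "increments": [
    [25,40,0,0,0,0,0],
    [27,42,10,0,0,0,0],
    [27,42,25,0,0,0,0],
    [22,35,30,0,0,0,0],
    [10,17,30,0,0,0,0]
  ]
}}

```text
clock: 10.75
tcp_pos: [0.6197, -0.1906, 0.1474]
orientation: [3.138, 0.009, 0.025]
contact_force: [0.0, 0.8, 0.2]
grip_width: 0.0854
```

Request:
{"op": "play_rows", "data": {
  "increments": [
    [0,0,15,0,0,0,0],
    [0,0,0,0,0,0,0],
    [0,0,0,0,0,0,0]
  ]
}}

```text
clock: 11.05
tcp_pos: [0.6172, -0.1923, 0.1271]
orientation: [3.14, 0.004, 0.012]
contact_force: [-0.6, 0.6, 1.3]
grip_width: 0.0853
```

```bash
python3 go.py 0.629 -0.2187 0.04
```

```text
t 11.05 p [ 0.6172 -0.1923  0.1271] d [11.  26.3 87.2] w [ 0.002 -0.008  0.002] q [ 0.34  0.54 -0.18  1.71  0.12  0.89 -1.46] grip 0.0853 F [-0.6  0.6  1.3]
```

Request:
{"op": "play_rows", "data": {
  "increments": [
    [7,15,15,0,-0.006,0,0],
    [2,6,15,0,0,0,0],
    [0,2,10,0,0,0,0],
    [0,0,0,0,0,0,0],
    [0,0,0,0,0,0,0]
  ]
}}

```text
clock: 11.55
tcp_pos: [0.6287, -0.2093, 0.0916]
orientation: [3.141, 0.015, 0.014]
contact_force: [-0.3, 0.6, -0.3]
grip_width: 0.0852
```

Run:
```python
from look import *
go(.629,-.2187,.04); look('g.png')
```

```text
t 11.55 p [ 0.6287 -0.2093  0.0916] d [-0.2  9.4 51.6] w [ 0.001 -0.009  0.01 ] q [ 0.35  0.61 -0.18  1.69  0.13  0.84 -1.44] grip 0.0852 F [-0.3  0.6 -0.3]
side crop origin 205 116 scale 4.444444444444445
top crop origin 335 108 scale 4.444444444444445
```

View pics/g.png

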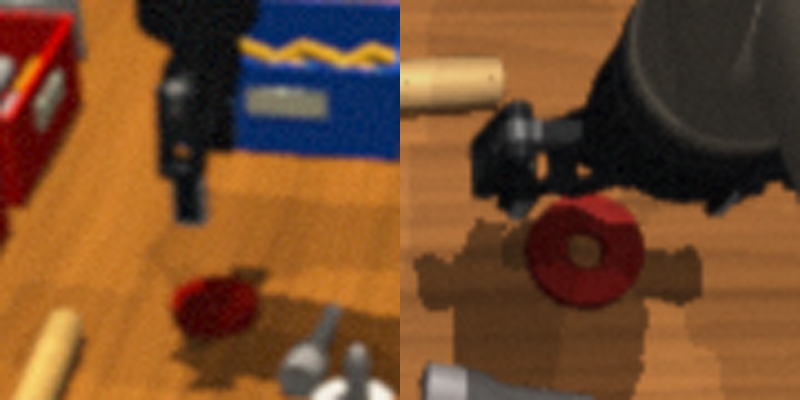

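Request:
{"op": "play_rows", "data": {
  "increments": [
    [0,7,12,0,-0.008,0.008,0],
    [0,2,15,0,0,0,0],
    [0,0,12,0,0,0,0],
    [0,0,8,0,0,0,0],
    [0,0,0,0,0,0,0]
  ]
}}

```text
clock: 12.15
tcp_pos: [0.6288, -0.219, 0.0408]
orientation: [3.141, 0.002, 0.0]
contact_force: [-0.1, 0.5, -0.2]
grip_width: 0.0854
```

```bash
python3 go.py 0.629 -0.2187 0.01
```

```text
t 12.15 p [ 0.6288 -0.219   0.0408] d [ 0.2 -0.3 30.8] w [ 0.001 -0.     0.001] q [ 0.36  0.68 -0.16  1.7   0.15  0.77 -1.45] grip 0.0854 F [-0.1  0.5 -0.2]
```

Request:
{"op": "play_rows", "data": {
  "increments": [
    [0,0,12,0,0,0,0],
    [0,0,10,0,0,0,0],
    [0,0,8,0,0,0,0],
    [0,0,0,0,0,0,0],
    [0,0,0,0,0,0,40]
  ]
}}

```text
clock: 12.65
tcp_pos: [0.6287, -0.2185, 0.0075]
orientation: [3.141, 0.002, -0.001]
contact_force: [0.9, 0.1, 0.9]
grip_width: 0.0737
```

Run:
```python
from look import *
go(.629,-.2187,.003); look('h.png',30)
```

```text
t 12.65 p [ 0.6287 -0.2185  0.0075] d [0.3 0.2 4.5] w [0.    0.    0.002] q [ 0.35  0.72 -0.16  1.71  0.16  0.72 -1.46] grip 0.0737 F [0.9 0.1 0.9]
side crop origin 222 154 scale 6.666666666666667
top crop origin 345 134 scale 6.666666666666667
```

View pics/h.png

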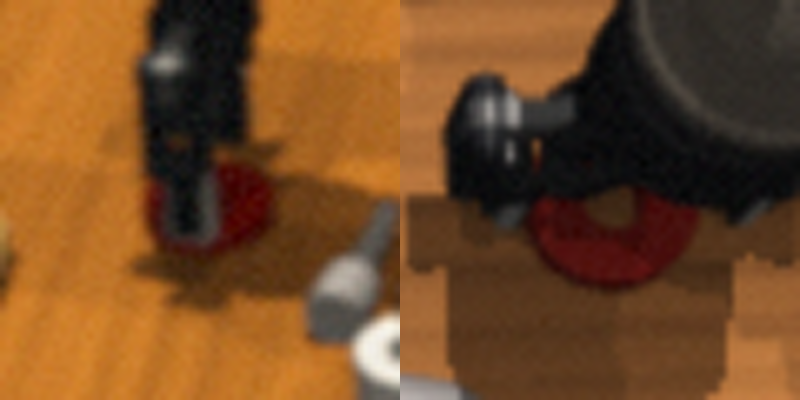

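Run:
```python
from h import *
import pickle
for n in('side','top'):
    f=pickle.load(open(n+'0.pkl','rb'))
    print(n,proj(f,[[.6287,-.2185+.040,.018],[.6287,-.2185,.014],[.6287,-.2185,.007]]).round(1).tolist())
```

```text
side [[249.9, 188.6], [252.8, 182.2], [253.0, 184.2]]
top [[359.3, 163.5], [376.6, 163.7], [375.9, 164.5]]
```

Request:
{"op": "play_rows", "data": {
  "increments": [
    [-1,0,3,0,0,0,40],
    [0,0,2,0,0,0,40],
    [0,0,0,0,0,0,40]
  ]
}}

```text
clock: 13.05
tcp_pos: [0.6285, -0.2189, 0.0037]
orientation: [3.141, 0.002, 0.003]
contact_force: [-1.3, -1.1, 0.9]
grip_width: 0.0723
```

Request:
{"op": "play_rows", "data": {
  "increments": [
    [0,0,0,0,0,0,255],
    [0,0,0,0,0,0,255],
    [0,0,0,0,0,0,255],
    [0,0,0,0,0,0,255]
  ],
  "force": 40
}}

```text
clock: 13.45
tcp_pos: [0.6289, -0.219, 0.0044]
orientation: [3.14, 0.002, 0.004]
contact_force: [-0.6, 1.1, -0.2]
grip_width: 0.0571
```

Run:
```python
from look import *
go(.629,-.2187,.003); look('i.png',30)
```

```text
t 13.45 p [ 0.6289 -0.219   0.0044] d [ 0.1 -0.3  1.4] w [ 0.001 -0.003  0.001] q [ 0.35  0.73 -0.16  1.71  0.16  0.71 -1.46] grip 0.0571 F [-0.6  1.1 -0.2]
side crop origin 222 154 scale 6.666666666666667
top crop origin 345 134 scale 6.666666666666667
```

View pics/i.png

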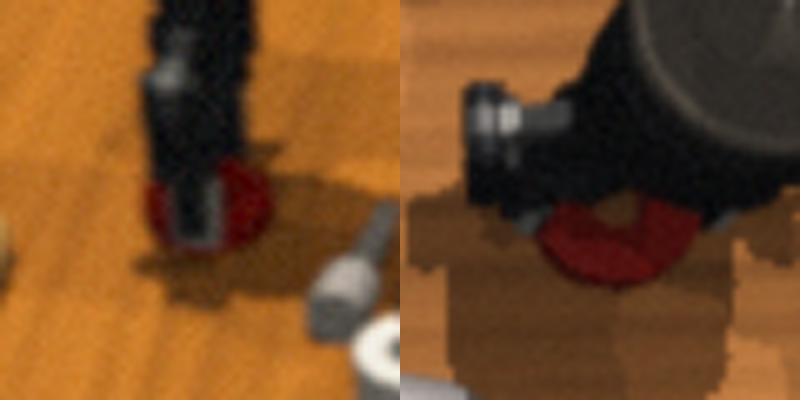

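Request:
{"op": "play_rows", "data": {
  "increments": [
    [0,0,-10,0,0,0,255],
    [0,0,-25,0,0,0,255],
    [0,0,-40,0,0,0,255],
    [0,0,-45,0,0,0,255],
    [0,0,-30,0,0,0,255]
  ],
  "force": 60
}}

```text
clock: 14.05
tcp_pos: [0.6244, -0.2175, 0.155]
orientation: [-3.139, -0.003, 0.014]
contact_force: [1.5, -0.3, -0.7]
grip_width: 0.0564
```

Run:
```python
from look import *
go(.498,.001,.19); look('j.png',40)
```

```text
t 14.05 p [ 0.6244 -0.2175  0.155 ] d [-126.3 -218.9  -33.3] w [-0.002  0.009  0.002] q [ 0.37  0.54 -0.18  1.64  0.11  0.98 -1.42] grip 0.0564 F [ 1.5 -0.3 -0.7]
side crop origin 210 98 scale 5.0
top crop origin 352 104 scale 5.0
```

View pics/j.png

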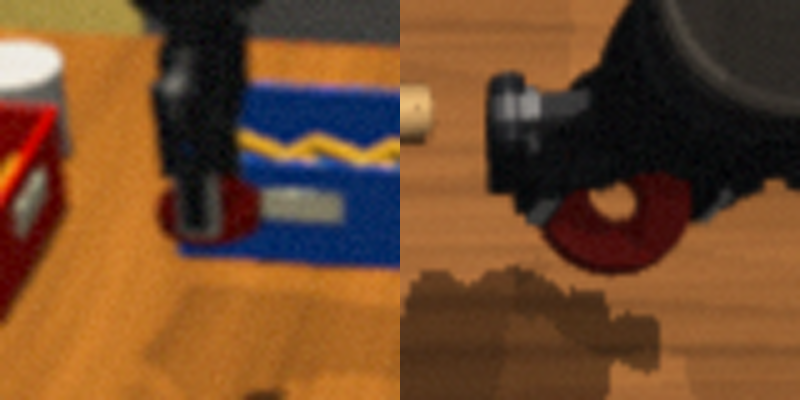

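Request:
{"op": "play_rows", "data": {
  "increments": [
    [0,0,-30,0,0.007,0,255],
    [0,0,-10,0,0,0,255],
    [0,0,0,0,0,0,255],
    [0,0,0,0,0,0,255],
    [0,0,0,0,0,0,255]
  ]
}}

```text
clock: 14.65
tcp_pos: [0.6244, -0.2176, 0.1962]
orientation: [-3.14, -0.003, 0.0]
contact_force: [0.5, 0.1, -0.5]
grip_width: 0.0559
```

Run:
```python
from look import *
import pickle
go(.498,.001,.19)
p=r.get_obs()['tcp_pos']
g={n:grab_frame(n) for n in('top','side')}
pickle.dump(g,open('k.pkl','wb'))
for n in g:
    f=g[n];u,v=proj(f,p)[0].astype(int);b=(u-35,v-35,u+35,v+35)
    hsv=cv2.cvtColor(f['color'],cv2.COLOR_BGR2HSV)
    m=((hsv[...,0]<6)|(hsv[...,0]>174))&(hsv[...,1]>150)&(hsv[...,2]>35)
    mm=np.zeros(m.shape,np.uint8);mm[b[1]:b[3],b[0]:b[2]]=m[b[1]:b[3],b[0]:b[2]]*255
    cs=max(cv2.findContours(mm,cv2.RETR_EXTERNAL,cv2.CHAIN_APPROX_NONE)[0],key=cv2.contourArea).reshape(-1,2)
    P=onplane(f,cs+0.,p[2]+.006 if n=='top' else p[2])
    print(n,cs.min(0),cs.max(0),'P min',P.min(0).round(4),'max',P.max(0).round(4))
    cv2.imwrite(f'pics/k_{n}.png',cv2.resize(np.hstack([f['color'][b[1]:b[3],b[0]:b[2]],cv2.merge([mm]*3)[b[1]:b[3],b[0]:b[2]]]),(800,400),interpolation=2))
    # projected ideal disc
    a=np.linspace(0,6.28,60);c=proj(f,np.c_[p[0]+.03*np.cos(a),p[1]+.03*np.sin(a),np.full(60,p[2]+.009)])
    print('pred top circle',c.min(0).round(1),c.max(0).round(1)); c=proj(f,np.c_[p[0]+.03*np.cos(a),p[1]+.03*np.sin(a),np.full(60,p[2]-.005)]);print('pred bottom',c.min(0).round(1),c.max(0).round(1))
```

```text
t 14.65 p [ 0.6244 -0.2176  0.1962] d [-125.9 -218.8    6.5] w [-0.001  0.     0.002] q [ 0.38  0.49 -0.19  1.61  0.1   1.04 -1.41] grip 0.0559 F [ 0.5  0.1 -0.5]
top [385 133] [415 153] P min [ 0.5967 -0.2471  0.2022] max [ 0.6349 -0.1911  0.2022]
pred top circle [383.1 122.5] [415.9 153.8]
pred bottom [381.3 125.2] [413.5 156. ]
side [215 119] [221 152] P min [ 0.6838 -0.2552  0.1962] max [ 0.7361 -0.0707  0.1962]
pred top circle [239.6 119. ] [261.7 128.8]
pred bottom [240.  123.6] [261.9 133.5]
```

View pics/k_top.png

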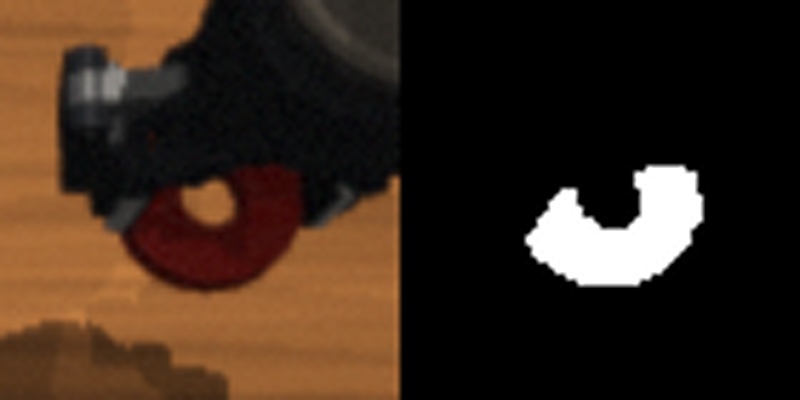

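Run:
```python
from h import *
import pickle
g=pickle.load(open('k.pkl','rb'));f=g['top'];s=g['side']
p=np.array([.6244,-.2176,.1962])
print('hole near edge',proj(f,p+[-.01,0,.009]),'rim near top',proj(f,p+[-.03,0,.009]),'rim near bottom',proj(f,p+[-.03,0,-.005]),'px/mm',proj(f,p+[-.029,0,.009])-proj(f,p+[-.03,0,.009]))
c=int(round(proj(f,p)[0][0]))
for cc in range(c-2,c+5,2): print(cc,[tuple(int(z) for z in f['color'][v,cc]) for v in range(136,160)])
cv2.imwrite('pics/k2.png',cv2.resize(s['color'][95:155,215:285],(700,600),interpolation=2))
```

```text
hole near edge [[399.78815229 143.26396813]] rim near top [[400.45196894 153.80406906]] rim near bottom [[398.34882742 156.00216073]] px/mm [[-0.03335111 -0.52911704]]
396 [(21, 31, 48), (48, 89, 142), (51, 95, 151), (50, 93, 149), (45, 87, 142), (33, 59, 111), (21, 29, 72), (12, 14, 57), (11, 11, 55), (8, 10, 57), (12, 13, 71), (9, 12, 73), (12, 17, 76), (15, 18, 77), (12, 15, 75), (11, 11, 73), (15, 16, 68), (8, 10, 50), (16, 32, 71), (47, 91, 147), (54, 103, 164), (55, 103, 162), (54, 103, 165), (57, 106, 167)]
398 [(34, 61, 94), (50, 99, 156), (57, 105, 165), (53, 102, 162), (56, 104, 163), (52, 101, 162), (41, 78, 136), (18, 33, 77), (7, 14, 56), (7, 10, 55), (8, 11, 69), (11, 13, 72), (15, 19, 77), (11, 13, 76), (11, 13, 74), (9, 15, 76), (16, 19, 74), (10, 12, 51), (8, 17, 53), (39, 71, 123), (55, 98, 160), (53, 101, 161), (54, 103, 163), (56, 105, 164)]
400 [(55, 104, 163), (53, 103, 164), (54, 102, 163), (53, 101, 163), (53, 105, 164), (54, 105, 167), (51, 99, 160), (29, 52, 101), (9, 17, 61), (14, 15, 58), (6, 11, 67), (13, 15, 75), (10, 12, 74), (15, 16, 76), (12, 16, 75), (12, 15, 75), (13, 17, 74), (10, 12, 56), (13, 27, 60), (46, 88, 142), (56, 103, 165), (51, 101, 161), (50, 101, 162), (55, 104, 166)]
402 [(31, 59, 107), (45, 88, 144), (51, 98, 157), (52, 100, 161), (52, 99, 161), (53, 102, 162), (35, 69, 118), (17, 27, 70), (9, 12, 55), (11, 13, 54), (9, 12, 55), (8, 10, 59), (8, 8, 68), (6, 11, 72), (14, 14, 76), (14, 13, 76), (9, 13, 73), (8, 9, 50), (16, 34, 74), (47, 90, 147), (54, 102, 163), (55, 103, 163), (55, 105, 165), (53, 104, 165)]
```

View pics/k2.png

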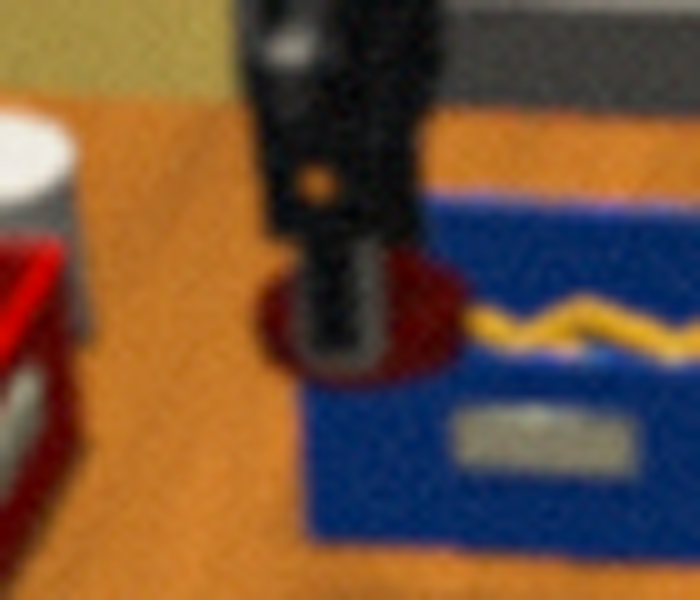

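Request:
{"op": "play_rows", "data": {
  "increments": [
    [-22,-38,0,0,0,0,255],
    [-25,-44,0,0,0,0,255],
    [-25,-44,0,0,0,0,255],
    [-25,-44,0,0,0,0,255],
    [-12,-20,0,0,0,0,255]
  ]
}}

```text
clock: 15.25
tcp_pos: [0.5123, -0.0287, 0.1911]
orientation: [-3.141, 0.01, 0.009]
contact_force: [0.8, -0.4, -1.4]
grip_width: 0.0556
```

Request:
{"op": "play_rows", "data": {
  "increments": [
    [0,0,0,0,0,0,255],
    [0,0,0,0,0,0,255]
  ]
}}

```text
clock: 15.45
tcp_pos: [0.5101, -0.0251, 0.1903]
orientation: [-3.141, -0.001, 0.013]
contact_force: [0.3, -0.9, -1.7]
grip_width: 0.0559
```

```bash
python3 go.py 0.498 0.001 0.17
```

```text
t 15.45 p [ 0.5101 -0.0251  0.1903] d [-11.9 -26.1  20.4] w [-0.001  0.008  0.   ] q [ 0.16  0.28 -0.28  1.97  0.09  0.92 -1.73] grip 0.0559 F [ 0.3 -0.9 -1.7]
```

Request:
{"op": "play_rows", "data": {
  "increments": [
    [-7,-14,0,0,0.006,0,255],
    [-3,-7,0,0,0,0,255],
    [-1,-3,0,0,0,0,255],
    [0,0,0,0,0,0,255],
    [0,0,0,0,0,0,255]
  ]
}}

```text
clock: 15.95
tcp_pos: [0.4998, -0.0024, 0.1896]
orientation: [-3.141, 0.008, 0.003]
contact_force: [-0.1, -0.2, -0.7]
grip_width: 0.0559
```

```bash
python3 go.py 0.498 0.001 0.16
```

```text
t 15.95 p [ 0.4998 -0.0024  0.1896] d [-1.7 -3.3 29.6] w [-0.     0.002 -0.005] q [ 0.13  0.26 -0.29  1.99  0.09  0.91 -1.78] grip 0.0559 F [-0.1 -0.2 -0.7]
```

Request:
{"op": "play_rows", "data": {
  "increments": [
    [-2,-3,8,0,0,-0.005,255],
    [0,0,8,0,0,0,255],
    [0,0,8,0,0,0,255],
    [0,0,0,0,0,0,255],
    [0,0,0,0,0,0,255]
  ]
}}

```text
clock: 16.45
tcp_pos: [0.4975, -0.0004, 0.1627]
orientation: [-3.141, 0.002, 0.005]
contact_force: [0.6, 0.6, -0.3]
grip_width: 0.0562
```

Run:
```python
from look import *
go(.498,.001,.14); look('l.png',35)
```

```text
t 16.45 p [ 4.975e-01 -4.000e-04  1.627e-01] d [ 0.5 -1.4 22.7] w [-0.     0.003 -0.002] q [ 0.12  0.29 -0.29  2.02  0.11  0.85 -1.8 ] grip 0.0562 F [ 0.6  0.6 -0.3]
side crop origin 249 149 scale 5.714285714285714
top crop origin 247 176 scale 5.714285714285714
```

View pics/l.png

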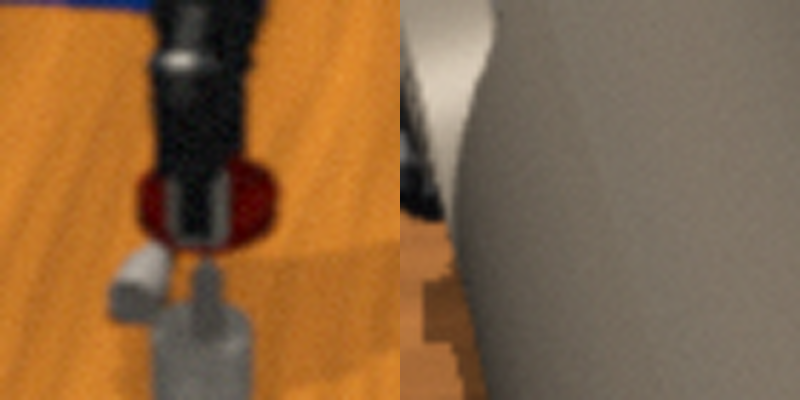

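Request:
{"op": "play_rows", "data": {
  "increments": [
    [1,-1,8,0,0,0,255],
    [0,0,10,0,0,0,255],
    [0,0,8,0,0,0,255],
    [0,0,0,0,0,0,255],
    [0,0,0,0,0,0,255]
  ]
}}

```text
clock: 17.05
tcp_pos: [0.4989, 0.0008, 0.1347]
orientation: [-3.141, 0.002, 0.004]
contact_force: [0.9, 0.2, -0.3]
grip_width: 0.0561
```

Run:
```python
from look import *
go(.498,.001,.108); look('m.png',35)
```

```text
t 17.05 p [0.4989 0.0008 0.1347] d [-0.8 -0.2 26.7] w [-0.     0.003 -0.002] q [ 0.11  0.33 -0.28  2.04  0.13  0.79 -1.82] grip 0.0561 F [ 0.9  0.2 -0.3]
side crop origin 249 159 scale 5.714285714285714
top crop origin 246 178 scale 5.714285714285714
```

View pics/m.png

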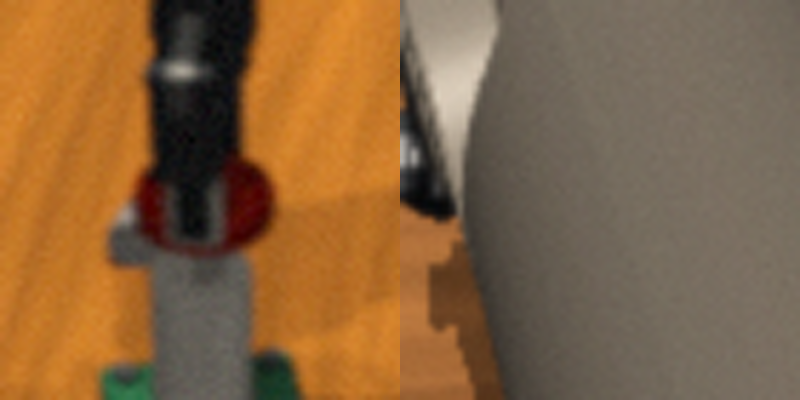

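Request:
{"op": "play_rows", "data": {
  "increments": [
    [0,0,8,0,0,0,255],
    [0,0,8,0,0,0,255],
    [0,0,4,0,0,0,255],
    [0,0,0,0,0,0,255],
    [0,0,0,0,0,0,255]
  ]
}}

```text
clock: 17.65
tcp_pos: [0.4992, 0.0007, 0.1135]
orientation: [-3.141, 0.003, 0.002]
contact_force: [0.0, 0.0, -1.0]
grip_width: 0.0561
```

```bash
python3 go.py 0.498 0.001 0.108
```

```text
t 17.65 p [0.4992 0.0007 0.1135] d [-1.2 -0.3  5.5] w [-0.     0.001 -0.002] q [ 0.1   0.36 -0.28  2.06  0.14  0.74 -1.83] grip 0.0561 F [ 0.  0. -1.]
```

Request:
{"op": "play_rows", "data": {
  "increments": [
    [-1,0,3,0,0,0,255],
    [0,0,2,0,0,0,255],
    [0,0,2,0,0,0,255],
    [0,0,0,0,0,0,255]
  ]
}}

```text
clock: 18.05
tcp_pos: [0.4993, 0.0008, 0.1089]
orientation: [3.141, -0.003, 0.002]
contact_force: [0.5, 0.4, -0.3]
grip_width: 0.0562
```

```bash
python3 go.py 0.498 0.001 0.108
```

```text
t 18.05 p [0.4993 0.0008 0.1089] d [-1.3 -0.2  0.9] w [ 0.    -0.001 -0.002] q [ 0.1   0.37 -0.27  2.06  0.15  0.73 -1.84] grip 0.0562 F [ 0.5  0.4 -0.3]
```

Request:
{"op": "play_rows", "data": {
  "increments": [
    [0,0,2,0,0,0,255],
    [0,0,2,0,0,0,255],
    [0,0,2,0,0,0,255]
  ]
}}

```text
clock: 18.35
tcp_pos: [0.5002, 0.0009, 0.1082]
orientation: [3.139, -0.004, 0.004]
contact_force: [-10.1, 0.6, 27.8]
grip_width: 0.056
```

Run:
```python
from look import *
go(.498,.001,.108); look('n.png',35)
```

```text
t 18.35 p [0.5002 0.0009 0.1082] d [-2.2 -0.   0.2] w [ 0.002 -0.003 -0.003] q [ 0.1   0.37 -0.27  2.06  0.15  0.72 -1.84] grip 0.056 F [-10.1   0.6  27.8]
side crop origin 248 168 scale 5.714285714285714
top crop origin 246 179 scale 5.714285714285714
```

View pics/n.png

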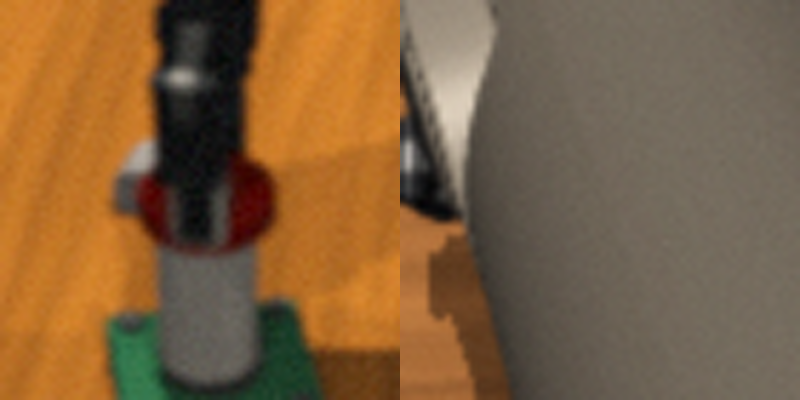

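Request:
{"op": "play_rows", "data": {
  "increments": [
    [0,0,-1,0,0,0,255],
    [0,0,0,0,0,0,40],
    [0,0,0,0,0,0,0],
    [0,0,0,0,0,0,0]
  ]
}}

```text
clock: 18.85
tcp_pos: [0.5005, 0.001, 0.1096]
orientation: [3.139, -0.004, 0.007]
contact_force: [-0.4, -0.2, -0.1]
grip_width: 0.0855
```

Request:
{"op": "play_rows", "data": {
  "increments": [
    [0,0,-15,0,0,0,0],
    [0,0,-35,0,0,0,0],
    [0,0,-40,0,0,0,0],
    [0,0,-25,0,0,0,0],
    [3,-30,-5,0,0,0,0]
  ]
}}

```text
clock: 19.35
tcp_pos: [0.5017, 0.0274, 0.2304]
orientation: [3.138, -0.014, -0.005]
contact_force: [0.3, -0.5, -0.3]
grip_width: 0.0853
```

```bash
python3 go.py 0.545 0.3105 0.12
```

```text
t 19.35 p [0.5017 0.0274 0.2304] d [  41.1 -283.9  109.2] w [ 0.004  0.003 -0.009] q [ 0.09  0.21 -0.31  1.94  0.08  1.   -1.84] grip 0.0853 F [ 0.3 -0.5 -0.3]
```

Request:
{"op": "play_rows", "data": {
  "increments": [
    [7,-47,0,0,0,-0.009,0],
    [7,-47,0,0,0,0,0],
    [7,-47,10,0,0,0,0],
    [7,-47,20,0,0,0,0],
    [6,-40,25,0,0,0,0]
  ]
}}

```text
clock: 19.85
tcp_pos: [0.5425, 0.2574, 0.1792]
orientation: [3.14, -0.018, 0.015]
contact_force: [0.1, -0.2, 0.3]
grip_width: 0.0855
```

```bash
python3 go.py 0.545 0.3105 0.12
python3 - <<'E'
from look import *
look('o.png',60)
E
```

```text
t 19.85 p [0.5425 0.2574 0.1792] d [  1.4 -53.1  59.1] w [ 0.001 -0.009 -0.011] q [-0.26  0.43 -0.38  1.78  0.2   0.96 -2.3 ] grip 0.0855 F [ 0.1 -0.2  0.3]
side crop origin 181 195 scale 3.3333333333333335
top crop origin 81 130 scale 3.3333333333333335
```

View pics/o.png

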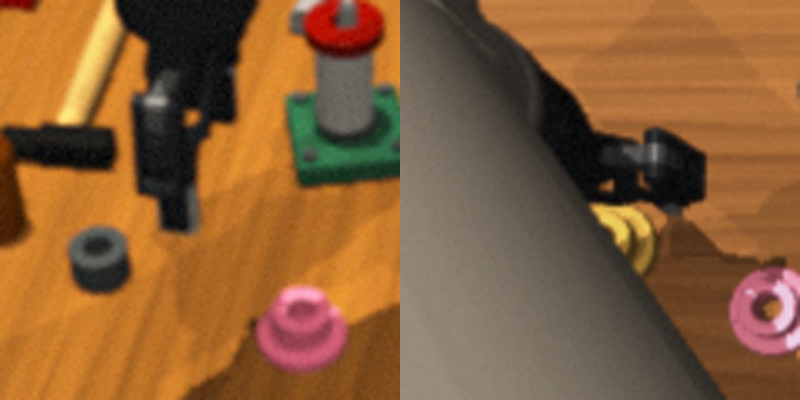

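Request:
{"op": "play_rows", "data": {
  "increments": [
    [0,-30,15,0,-0.008,-0.008,0],
    [0,-12,15,0,0,0,0],
    [0,-4,15,0,0,0,0],
    [0,0,0,0,0,0,0],
    [0,0,0,0,0,0,0]
  ]
}}

```text
clock: 20.45
tcp_pos: [0.5387, 0.3061, 0.1255]
orientation: [3.137, 0.007, -0.015]
contact_force: [0.3, -0.0, 0.1]
grip_width: 0.0855
```

```bash
python3 go.py 0.545 0.3105 0.06
python3 - <<'E'
from look import *
look('p.png',50)
E
```

```text
t 20.45 p [0.5387 0.3061 0.1255] d [ 6.9 -4.6 65.4] w [0.004 0.009 0.004] q [-0.34  0.53 -0.38  1.76  0.24  0.91 -2.38] grip 0.0855 F [ 0.3 -0.   0.1]
side crop origin 188 239 scale 4.0
top crop origin 77 146 scale 4.0
```

View pics/p.png

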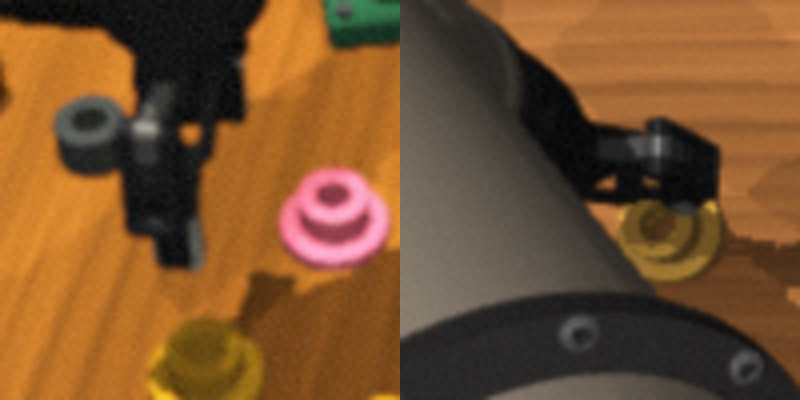

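Request:
{"op": "play_rows", "data": {
  "increments": [
    [5,-4,15,0.003,0.008,0,0],
    [1,0,20,0,0,0,0],
    [0,0,20,0,0,0,0],
    [0,0,10,0,0,0,0],
    [0,0,0,0,0,0,0]
  ]
}}

```text
clock: 21.05
tcp_pos: [0.5501, 0.3066, 0.0647]
orientation: [-3.14, 0.005, -0.014]
contact_force: [-0.5, -0.2, 0.2]
grip_width: 0.085
```

Run:
```python
from look import *
go(.545,.3105,.012); look('q.png',40)
```

```text
t 21.05 p [0.5501 0.3066 0.0647] d [-5.6 -3.8 52.6] w [-0.001 -0.009 -0.003] q [-0.36  0.62 -0.34  1.78  0.29  0.79 -2.42] grip 0.085 F [-0.5 -0.2  0.2]
side crop origin 195 270 scale 5.0
top crop origin 96 156 scale 5.0
```

View pics/q.png

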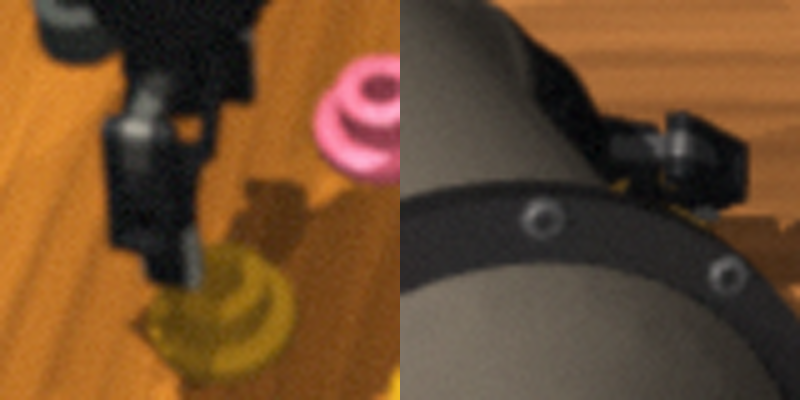

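Request:
{"op": "play_rows", "data": {
  "increments": [
    [-5,-3,10,0,-0.008,0,0],
    [0,0,15,0,0,0,0],
    [0,0,8,0,0,0,0],
    [0,0,0,0,0,0,0],
    [0,0,0,0,0,0,0]
  ]
}}

```text
clock: 21.65
tcp_pos: [0.5466, 0.3117, 0.0323]
orientation: [-3.137, 0.005, -0.007]
contact_force: [-0.7, 0.2, -0.7]
grip_width: 0.0853
```

Run:
```python
from look import *
go(.545,.3105,.012); look('s.png',40)
f=grab_frame('side');print(proj(f,[[.545,.3105,.03],[.545,.3105+.045,.03]]))
```

```text
t 21.65 p [0.5466 0.3117 0.0323] d [-1.7  1.3 20.3] w [-0.004 -0.005 -0.003] q [-0.37  0.66 -0.33  1.79  0.3   0.73 -2.44] grip 0.0853 F [-0.7  0.2 -0.7]
side crop origin 197 283 scale 5.0
top crop origin 99 160 scale 5.0
[[238.73076662 323.88968042]
 [233.35746636 342.4641693 ]]
```

View pics/s.png

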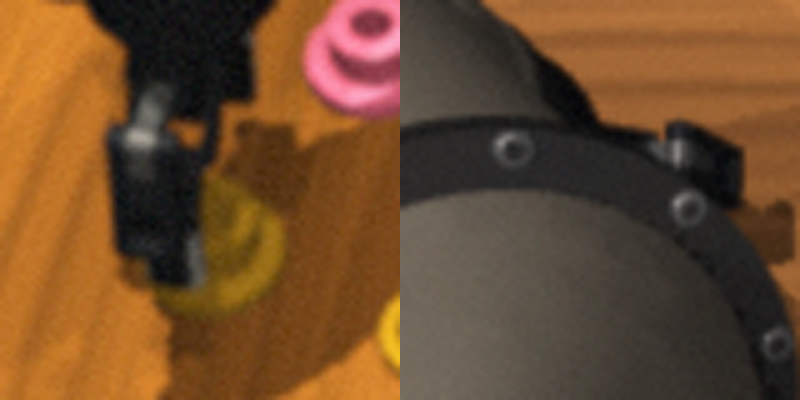

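Request:
{"op": "play_rows", "data": {
  "increments": [
    [-1,1,8,-0.004,-0.004,0,0],
    [0,0,6,0,0,0,0],
    [0,0,4,0,0,0,0],
    [0,0,0,0,0,0,0],
    [0,0,0,0,0,0,0]
  ]
}}

```text
clock: 22.3
tcp_pos: [0.5463, 0.3109, 0.0138]
orientation: [-3.141, 0.005, -0.003]
contact_force: [0.4, -0.3, 0.7]
grip_width: 0.0856
```

```bash
python3 go.py 0.545 0.3105 0.012
```

```text
t 22.3 p [0.5463 0.3109 0.0138] d [-1.3  0.4  1.8] w [-0.001 -0.002 -0.003] q [-0.38  0.69 -0.32  1.8   0.32  0.71 -2.45] grip 0.0856 F [ 0.4 -0.3  0.7]
```

Request:
{"op": "play_rows", "data": {
  "increments": [
    [-1,0,0,0,0,0,80],
    [0,0,0,0,0,0,130],
    [0,0,0,0,0,0,255],
    [0,0,0,0,0,0,255],
    [0,0,0,0,0,0,255]
  ],
  "force": 70
}}

```text
clock: 22.8
tcp_pos: [0.5456, 0.312, 0.0152]
orientation: [-3.139, 0.005, -0.005]
contact_force: [0.2, 0.1, -3.2]
grip_width: 0.037
```

Request:
{"op": "play_rows", "data": {
  "increments": [
    [0,0,0,0,0,0,255],
    [0,0,-8,0,0,0,255],
    [0,0,-15,0,0,0,255],
    [0,0,-15,0,0,0,255],
    [0,0,0,0,0,0,255]
  ]
}}

```text
clock: 23.3
tcp_pos: [0.5445, 0.3107, 0.0551]
orientation: [-3.141, 0.005, -0.001]
contact_force: [0.7, 0.1, -3.3]
grip_width: 0.0374
```

Run:
```python
from look import *
go(.545,.3105,.2); look('t.png',40)
```

```text
t 23.3 p [0.5445 0.3107 0.0551] d [ 6.000e-01  1.000e-01 -1.449e+02] w [-0.    -0.001 -0.003] q [-0.37  0.63 -0.34  1.79  0.29  0.78 -2.43] grip 0.0374 F [ 0.7  0.1 -3.3]
side crop origin 198 276 scale 5.0
top crop origin 97 160 scale 5.0
```

View pics/t.png

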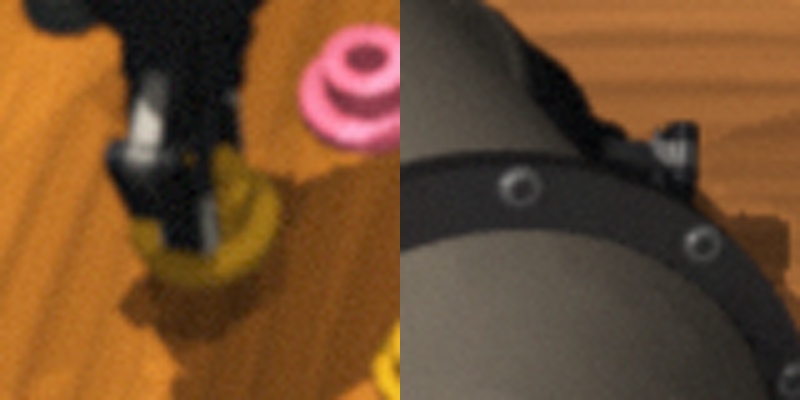

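Request:
{"op": "play_rows", "data": {
  "increments": [
    [0,0,-35,0,0,0,255],
    [0,0,-45,0,0,0,255],
    [0,0,-45,0,0,0,255],
    [0,0,-25,0,0,0,255],
    [-3,20,0,0,0,0,255]
  ]
}}

```text
clock: 23.9
tcp_pos: [0.5377, 0.2911, 0.2048]
orientation: [3.138, 0.002, -0.014]
contact_force: [0.2, 0.2, -3.9]
grip_width: 0.0373
```

```bash
python3 go.py 0.498 0.001 0.2
```

```text
t 23.9 p [0.5377 0.2911 0.2048] d [-40.  290.    6.1] w [0.003 0.009 0.001] q [-0.3   0.43 -0.4   1.71  0.19  1.04 -2.33] grip 0.0373 F [ 0.2  0.2 -3.9]
```

Request:
{"op": "play_rows", "data": {
  "increments": [
    [-6,40,-3,0,0.005,0,255],
    [-7,47,0,0,0,0,255],
    [-7,47,0,0,0,0,255],
    [-7,47,0,0,0,0,255],
    [-6,40,0,0,0,0,255]
  ]
}}

```text
clock: 24.4
tcp_pos: [0.4995, 0.0625, 0.2035]
orientation: [3.138, 0.012, -0.015]
contact_force: [0.4, -0.5, -4.0]
grip_width: 0.037
```

Request:
{"op": "play_rows", "data": {
  "increments": [
    [-2,15,0,0,0,0,255],
    [0,0,0,0,0,0,255],
    [0,0,0,0,0,0,255]
  ]
}}

```text
clock: 24.7
tcp_pos: [0.4925, 0.0363, 0.1998]
orientation: [3.132, -0.009, -0.027]
contact_force: [0.1, 0.7, -3.1]
grip_width: 0.0372
```

```bash
python3 go.py 0.498 0.001 0.2
```

```text
t 24.7 p [0.4925 0.0363 0.1998] d [ 5.7 35.3  0. ] w [ 0.009  0.017 -0.006] q [ 0.09  0.25 -0.34  1.98  0.11  0.95 -1.88] grip 0.0372 F [ 0.1  0.7 -3.1]
```

Request:
{"op": "play_rows", "data": {
  "increments": [
    [3,20,0,0.008,0.015,-0.005,255],
    [1,8,0,0,0,0,255],
    [0,4,0,0,0,0,255],
    [0,0,0,0,0,0,255],
    [0,0,0,0,0,0,255]
  ]
}}

```text
clock: 25.2
tcp_pos: [0.496, 0.0101, 0.1983]
orientation: [-3.14, -0.013, 0.007]
contact_force: [0.3, 1.2, -4.4]
grip_width: 0.0375
```

```bash
python3 go.py 0.498 0.001 0.18
```

```text
t 25.2 p [0.496  0.0101 0.1983] d [ 2.   9.1 18.2] w [-0.002  0.005  0.008] q [ 0.14  0.24 -0.32  1.99  0.09  0.93 -1.8 ] grip 0.0375 F [ 0.3  1.2 -4.4]
```

Request:
{"op": "play_rows", "data": {
  "increments": [
    [2,7,5,0,0.003,0.006,255],
    [0,2,5,0,0,0,255],
    [0,0,5,0,0,0,255],
    [0,0,0,0,0,0,255],
    [0,0,0,0,0,0,255]
  ]
}}

```text
clock: 25.7
tcp_pos: [0.4981, 0.0025, 0.1814]
orientation: [-3.139, -0.007, 0.003]
contact_force: [0.5, -0.7, -3.2]
grip_width: 0.0371
```

Run:
```python
from look import *
go(.498,.001,.16); look('u.png',35)
```

```text
t 25.7 p [0.4981 0.0025 0.1814] d [-0.1  1.6 21.4] w [-0.002  0.002  0.004] q [ 0.14  0.27 -0.32  2.    0.1   0.89 -1.79] grip 0.0371 F [ 0.5 -0.7 -3.2]
side crop origin 249 143 scale 5.714285714285714
top crop origin 245 174 scale 5.714285714285714
```

View pics/u.png

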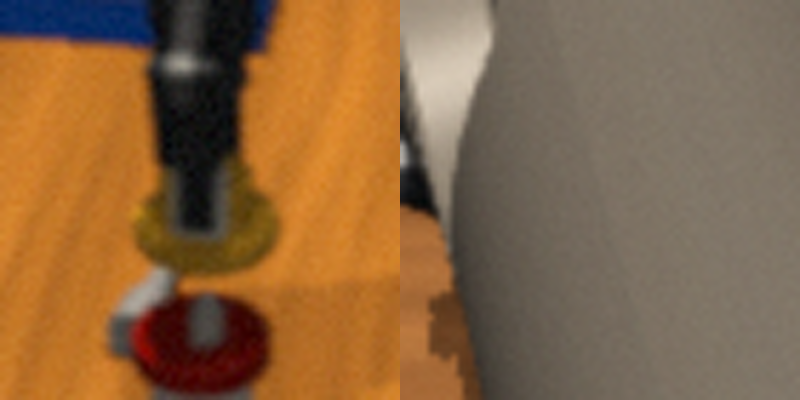

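Request:
{"op": "play_rows", "data": {
  "increments": [
    [0,1,8,0,0,0.003,255],
    [0,0,8,0,0,0,255],
    [0,0,8,0,0,0,255],
    [0,0,0,0,0,0,255],
    [0,0,0,0,0,0,255]
  ]
}}

```text
clock: 26.3
tcp_pos: [0.4981, 0.0016, 0.1554]
orientation: [-3.139, -0.002, 0.003]
contact_force: [0.6, 0.7, -2.5]
grip_width: 0.0371
```

```bash
python3 go.py 0.498 0.001 0.1325
```

```text
t 26.3 p [0.4981 0.0016 0.1554] d [-0.   0.6 22.9] w [-0.002  0.002  0.001] q [ 0.14  0.3  -0.31  2.03  0.12  0.83 -1.81] grip 0.0371 F [ 0.6  0.7 -2.5]
```

Request:
{"op": "play_rows", "data": {
  "increments": [
    [0,0,6,0,0,0,255],
    [0,0,6,0,0,0,255],
    [0,0,6,0,0,0,255],
    [0,0,0,0,0,0,255],
    [0,0,0,0,0,0,255]
  ]
}}

```text
clock: 26.8
tcp_pos: [0.4983, 0.0017, 0.1359]
orientation: [-3.139, -0.002, 0.003]
contact_force: [0.2, 0.4, -3.3]
grip_width: 0.0371
```

```bash
python3 go.py 0.498 0.001 0.1325
```

```text
t 26.8 p [0.4983 0.0017 0.1359] d [-0.3  0.7  3.4] w [-0.002  0.002  0.001] q [ 0.13  0.33 -0.31  2.04  0.13  0.79 -1.82] grip 0.0371 F [ 0.2  0.4 -3.3]
```

Request:
{"op": "play_rows", "data": {
  "increments": [
    [0,0,2,0,0,0,255],
    [0,0,2,0,0,0,255],
    [0,0,2,0,0,0,255]
  ]
}}

```text
clock: 27.1
tcp_pos: [0.4991, 0.0018, 0.1328]
orientation: [-3.14, -0.001, 0.001]
contact_force: [-12.1, -1.5, 29.4]
grip_width: 0.0372
```

Run:
```python
from look import *
go(.498,.001,.1325); look('v.png',35)
```

```text
t 27.1 p [0.4991 0.0018 0.1328] d [-1.1  0.8  0.3] w [-0.002  0.     0.001] q [ 0.13  0.34 -0.31  2.05  0.14  0.78 -1.83] grip 0.0372 F [-12.1  -1.5  29.4]
side crop origin 249 160 scale 5.714285714285714
top crop origin 245 178 scale 5.714285714285714
```

View pics/v.png

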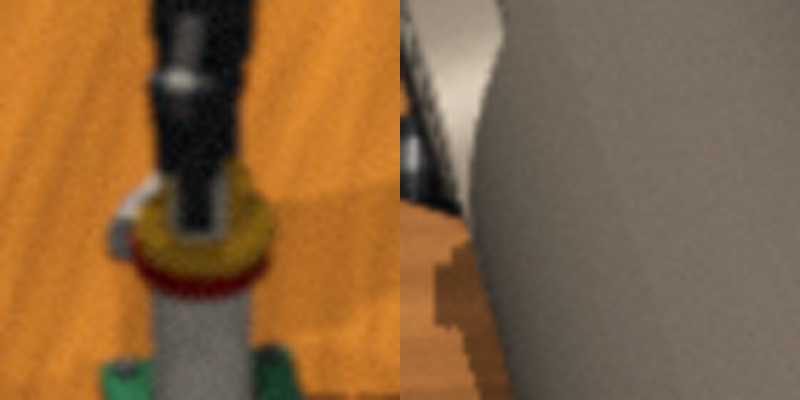

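The bushing is seated at z 0.1328, as expected, with a 29 N reaction. Releasing and retreating.

Request:
{"op": "play_rows", "data": {
  "increments": [
    [0,0,-1,0,0,0,255],
    [0,0,0,0,0,0,60],
    [0,0,0,0,0,0,0],
    [0,0,0,0,0,0,0]
  ]
}}

```text
clock: 27.6
tcp_pos: [0.501, 0.0021, 0.1358]
orientation: [-3.14, -0.001, -0.007]
contact_force: [-0.4, 0.6, 0.7]
grip_width: 0.0785
```

Request:
{"op": "play_rows", "data": {
  "increments": [
    [0,0,-15,0,0,0,0],
    [0,0,-30,0,0,0,0],
    [0,0,-40,0,0,0,0],
    [0,30,-15,0,0,0,0],
    [0,40,0,0,0,0,0]
  ]
}}

```text
clock: 28.1
tcp_pos: [0.5017, -0.0635, 0.2389]
orientation: [-3.137, -0.019, -0.007]
contact_force: [0.7, -0.6, -0.1]
grip_width: 0.0857
```

Request:
{"op": "play_rows", "data": {
  "increments": [
    [0,45,0,0,0,0,0],
    [0,45,0,0,0,0,0],
    [0,45,0,0,0,0,0],
    [0,30,0,0,0,0,0],
    [0,0,0,0,0,0,0]
  ]
}}

```text
clock: 28.6
tcp_pos: [0.5043, -0.2408, 0.2402]
orientation: [-3.141, -0.012, -0.016]
contact_force: [0.0, -0.2, 0.5]
grip_width: 0.0856
```

Run:
```python
from go import *
go(.498,.001,.2)
for n in('side','top'):
    f=grab_frame(n);save(f,n+'9.png');P=pts(f)
    k=(np.hypot(P[...,0]-.498,P[...,1]-.002)<.04)&(P[...,2]>.14);Q=P[k];print(n,len(Q),Q.mean(0).round(4),'ztop',np.percentile(Q[:,2],[50,95]).round(4))
    k=(np.hypot(P[...,0]-.498,P[...,1]-.002)<.04)&(P[...,2]>.122)&(P[...,2]<.134);Q=P[k];print(' flange z',np.median(Q[:,2]).round(4))
```

```text
t 28.6 p [ 0.5043 -0.2408  0.2402] d [  -4.9 -241.8   40.2] w [-0.    -0.01   0.007] q [ 0.47  0.28 -0.17  1.82  0.05  1.03 -1.28] grip 0.0856 F [ 0.  -0.2  0.5]
side 144 [0.4976 0.0061 0.1455] ztop [0.1463 0.1485]
 flange z 0.1269
top 251 [5.003e-01 5.000e-04 1.463e-01] ztop [0.1464 0.1486]
 flange z 0.1266
```

View pics/side9.png

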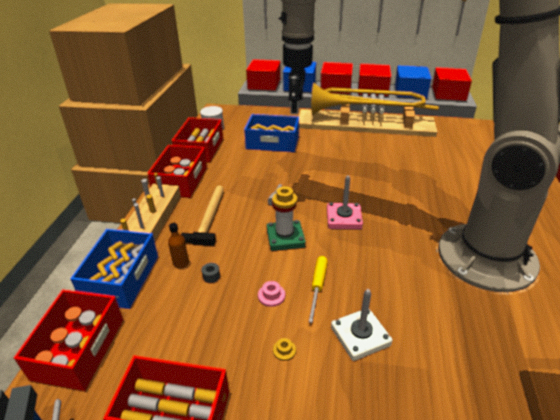

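View pics/top9.png

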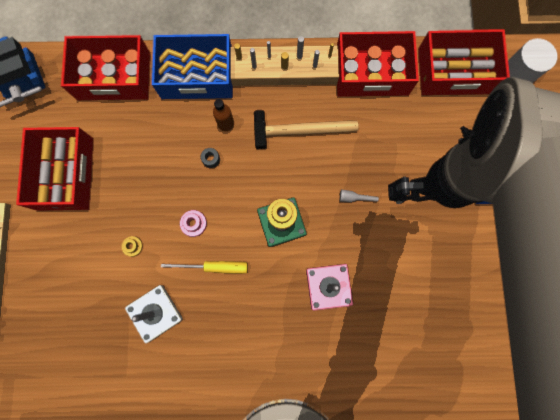

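The stack is upright at side (285,200) and top (281,215). The bushing top reads about 146–148 mm, against 148 expected when home; depth read about 1.5 mm low on known heights too. The other items have not moved. Handing in.

```bash
python3 -c "
from bench import r
print(r.hand_in())"
```

```text
the job is handed in; nothing more can be done
None
```

The spindle is set up and handed in at about 28.7 s. On the green stand I threaded the aluminium spacer, then the red fibre disc, then the large brass bushing with its flange down. I then opened the gripper and moved it well clear.

**Last checks**
- **Seating:** the disc and bushing stopped at the expected heights, each with a reaction of about 28–29 N. The spacer showed no such force. It stopped at its home height over 4 mm of further commanded descent, and stayed there when released.
- **Height:** both cameras put the bushing top at about 146–148 mm (148 expected) and the flange top at about 127 mm (128 expected). Depth read about 1.5 mm low on known heights from the start.
- **Bystanders:** the final pictures show the collar, mouthpiece, bottle, mallet, screwdriver and the look-alikes where they were.

**Disagreement:** the two cameras differed by about 2–3 mm in x and 4–5 mm in y throughout. The jaws closing on the spacer agreed with the top camera in y, so I used that. I checked alignment in x in the side view before each descent, and every part went on without catching.

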